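Lock the tilt arm of a tablet stand with its pin

ROBOT

A 7-joint arm with a two-finger parallel gripper is mounted at the origin on the work surface. World frame = base frame: x ahead of the robot, y to its left, z up, the work surface at z = 0. Lengths are in m, angles in rad, forces in N, time in s.
With the tool pointing down it reaches from about 0.425 to 0.875 m from the base axis. Payload 9.9 kg.
Tool frame: the origin (TCP) lies where the fingers leave the gripper's body, on its centre line; the fingertips stand 73 mm ahead of it and the grasp point (between the pads) lies 54 mm ahead of it; z points along the fingers, y is the direction in which the jaws open and shut (so a half turn about z gives the same grasp; the last joint's range is limited). The gripper opens to 85 mm and grips with 20 to 120 N. Pads are 22 mm wide; open, the fingers measure 114 mm over their backs; the gripper's body (76 mm by 85 mm) begins 54 mm behind the grasp point. The pads swing forward as they close: fully open they stand 13 mm farther back than shut.
Start: joints at [1.032, 0.576, 0.025, 1.437, -0.015, 1.129, -0.057], TCP at [0.297, -0.606, 0.304] pointing down, gripper open.
Joint ranges: [-2.76, 2.76], [-0.34, 2.15], [-1.52, 1.57], [0.19, 2.46], [-1.09, 4.23], [0.17, 1.99], [-2.82, 2.82]. Speed limits (rad/s): [2.22, 2.22, 3.01, 3.01, 3.14, 3.14, 3.14].

INTERFACE

Orientations are given as a rotation vector (axis times angle).
In Python, from rig import manip gives the robot as it stands.
- The arm moves only by the tool arm_command, never from a script. Its arguments are lists of equal length, an entry for each row: "linear": the shift along the tool's x, y, z in m, a list of three; "twist": the turn, a rotation vector about the tool's x, y, z in degrees, a list of three; "grip": the finger opening in m, from 0 to 0.0854. A call has 1 to 5 rows; each row shifts and turns the commanded pose from where the row before left it, along the tool's axes as they then stand; what a row does not reach is not made up. A row lasts 1/8 s, in which the tool goes at most 62.5 mm and 10.7 degrees, less where a joint would pass 70% of its speed; a pose out of reach is approached as far as the arm can. A call is refused whole if a number of a shift passes 0.0625 or a number of a turn 10.7, either way. A call with a gripper value outside its range is refused whole. The fingers move at their own pace and stop on an object; "newtons" is the grip in N (left out, the last holds). Time passes only in rows, so rows that do not move let the fingers close. It gives the time, the measured TCP pose, the force and the opening at its end, in the units of the state.
- manip.get_obs(): the state, without advancing time (a new reading comes with each control period).
- manip.capture(name): name is "scene" or "top"; returns the picture (400x640x3 uint8, blue, green, red); there is no depth.
- manip.camera_params(name): a dict with "camera_matrix" (3x3 intrinsics, pixels), "R" (3x3) and "t" (3): a world point X has camera coordinates R X + t. Camera axes: x right, y down, z forward; pixel columns grow to the right and rows downward; lengths in m; the calibration is good to about 2 mm. A picture is of the moment at which its call begins. camera_params takes no time and is no camera call.
- manip.close_job(): hands the job in, once; it reports no verdict.
Trained networks look in the newest picture that a camera, given by its name, has taken for a name from the list of things; names that differ only in an ending like _2 or _b are one class to them, and where a whole thing is asked for, a point or a joint stands for the part that bears it (a point fixed in the world has none). Each returns a list of dicts, best first, with "score" (0 to 1); they miss things now and then, are a little off and sometimes report something else, mostly with a low value. They report only what shows in the picture. A call takes as long as a camera call.
- manip.recognise(camera, thing): "xy" ([column, row] in pixels, amid what is visible of it).
The state is a dict: "clock": time; "joints": joint angles; "qvel": joint speeds; "effort": joint torques, N m; "tcp_pos": TCP position; "ee_rot": TCP orientation; "ft_force": force on the tool from outside, world axes, zero at the start; "moment": the same for the moment, N m; "opening": finger opening in m.
Only numpy, scipy, OpenCV 4.12 (cv2) and the standard library are available. Lean on these libraries where they do the work, as an engineer would, in place of code of your own. Each camera call takes 0.05 s, during which the arm holds its last target.

TASK

Lock the tilt arm of the tablet stand: put the red-knobbed locking pin into the hole on top of the grey housing, swing the arm gently away from the robot's side until the hidden cross-hole in the shaft lines up and catches the pin, and push the pin fully home so that its knob sits on the housing. Feel your way and never force the arm against the pin; leave the blue-knobbed short pin in its block, and leave the mug and the mouse where they are.

Things in the scene. Friction and masses are not known exactly. Their poses are not given: they have to be found in the camera images.
- bracket: tablet-stand bracket, fixed to the desk: white base plate 160 (x) x 110 (y) x 12 mm, on its middle a closed grey housing 56 x 56 mm, flat top 114 mm above the desk. Origin: centre of the base's underside. A level shaft runs along its y axis, 60 mm above the desk, under the middle of the housing. Its +x side is the one away from the robot
- tilt: the tilt arm with its shaft. Origin: on the shaft's axis, in the middle of the housing; z points up along the arm. Inside the housing the shaft is a hub 40 mm across (its top 80 mm above the desk) with a chamfered 11.5 mm cross-hole through it. The hole's angle to the arm differs each time and cannot be seen: it lines up with the arm somewhere from 15 degrees towards the robot to 25 degrees away
- bar_grip (a point): where to take the arm: on the axis of its black crossbar, 14 mm thick, along the bracket's y from y = -41 to -126 mm, this point at y = -90 mm, 85 mm above the shaft's axis along the arm. It starts leaning 28 to 41 degrees towards the robot (-x), can swing to 43 degrees away (+x) and stays where left: about 1.5 N at the bar moves it. Once the pin has caught, the bar resists
- shaft_axis (a point): fixed point on the shaft's axis, level with bar_grip (y = -90 mm, 60 mm above the desk): the centre of that point's arc of 85 mm radius. With the pin caught, each newton at the bar beyond the 1.5 N loads the pin with about 4 to 5 N; more than 55 N between pin and shaft counts as forced
- guide_mouth (a point): centre of the round guide hole's mouth in the housing's top: 11.2 mm wide, 32 mm deep, vertical, straight above the hub. Hole out of line: the pin stands in the guide, its tip on the hub 34 mm below this point. In line: it drops about 8 mm and catches the shaft, which keeps some 10 degrees of play each way, in line at its middle. The bore is tight from there: push the pin 36 mm farther with 8 to 12 N
- lock_pin: locking pin, loose, 55 to 115 g: steel shank 10 mm thick, 78 mm long, 1 mm chamfered tip; red knob on it 20 mm thick, 36 mm high; 114 mm in all. Origin: the tip; z towards the knob. Starts upright in one of the block's two holes (13 mm wide, floor 20 mm above the desk). Fully home: the knob's underside on the housing's top, the tip 36 mm above the desk
- pin_top (a point): centre of the flat top of the red knob, 114 mm from the pin's tip
- short_pin: a pin of the same make with a blue knob (20 mm diameter, 36 mm high) and a shank only 34 mm long, in the other hole of the block, 70 mm away; too short, leave it there. Origin: its tip
- block: light wooden pin block, fixed to the desk, 70 (x) x 130 (y) x 50 mm high, with two holes 30 mm deep at y = -35 and y = +35 mm. Origin: centre of its underside
- mouse: black computer mouse, 100 (x) x 60 (y) x 34 mm; leave alone. Origin: centre of its underside
- mug: blue mug, 80 mm across (its handle sticks out 30 mm more) and 92 mm high; leave alone. Origin: centre of its underside

How it is judged:
By the outcome, as a careful person would: the job done as asked, in the order asked, and still so for the second after the job is handed in, with the robot touching nothing.
It also fails if it takes over 69 s, if anything falls off the work surface, if the arm or the gripper's body presses on something with over 40 N, if the wrist force passes 120 N, or if a joint passes its speed limit or range.

## Working session

There is one attempt and no reset: what is moved stays moved. The work goes in short steps, Python scripts to look and compute and a tool call to move; the robot and the scene stay as the last step left them, time stands still between calls to the robot, and variables do not carry over. Pictures are saved under pics/ and viewed, and the job is handed in when it is done.

Besides the shell and the picture viewer there is one more tool, called after ">>>" by a JSON object that holds its "fn" and its "kwargs", one argument or row to a line. arm_command: Moves the arm, as the interface text tells. Its arguments: {"type":"object","properties":{"linear":{"type":"array"},"twist":{"type":"array"},"grip":{"type":"array"},"newtons":{"type":"number"}},"required":["linear","twist","grip"]}

```bash
ls; mkdir -p pics; python3 - <<'E'
from rig import manip
import cv2,numpy as np
np.set_printoptions(precision=4,suppress=True)
print(manip.get_obs())
for n in ("scene","top"):
    im=manip.capture(n); cv2.imwrite(f"pics/{n}0.png",im)
    p=manip.camera_params(n); print(n,p)
    for t in ["bracket","tilt","bar_grip","guide_mouth","lock_pin","pin_top","short_pin","block","mouse","mug"]:
        r=manip.recognise(n,t); print(t,[(np.round(d['xy'],1).tolist(),round(d['score'],2)) for d in r[:3]])
print(manip.get_obs()['clock'])
E
```

```text
pics
{'clock': 0.0, 'joints': array([ 1.0322,  0.5765,  0.0249,  1.4379, -0.015 ,  1.129 , -0.0565]), 'qvel': array([ 0.0001, -0.0007, -0.    , -0.0001,  0.0009, -0.0004, -0.0013]), 'effort': array([  0.    , -76.5771,   2.2501, -28.5967,   0.0151,   0.0127,
        -0.    ]), 'tcp_pos': array([ 0.2964, -0.6061,  0.303 ]), 'ee_rot': array([-3.0591, -0.708 ,  0.0007]), 'ft_force': array([-0.1578, -0.2165, -0.2272]), 'moment': array([ 0.0041,  0.0217, -0.0425]), 'opening': 0.08532497855624953}
scene {'camera_matrix': array([[515.0833,   0.    , 328.1546],
       [  0.    , 515.0833, 198.2765],
       [  0.    ,   0.    ,   1.    ]]), 'R': array([[-0.802 ,  0.5971, -0.0184],
       [ 0.3475,  0.4413, -0.8273],
       [-0.4858, -0.6699, -0.5614]]), 't': array([ 0.42  , -0.0896,  1.6137])}
bracket [([284.3, 199.9], 0.69)]
tilt [([284.2, 155.9], 0.71), ([471.7, 306.6], 0.63)]
bar_grip [([281.5, 155.0], 0.51)]
guide_mouth [([285.4, 203.2], 0.75)]
lock_pin [([354.3, 238.9], 0.75), ([472.4, 306.4], 0.72), ([362.9, 265.8], 0.7)]
pin_top [([354.8, 237.1], 0.76)]
short_pin [([365.3, 267.5], 0.7)]
block [([357.1, 272.6], 0.79), ([355.0, 238.2], 0.56)]
mouse [([258.0, 160.5], 0.82)]
mug [([470.4, 308.2], 0.96)]
top {'camera_matrix': array([[395.4877,   0.    , 316.2257],
       [  0.    , 395.4877, 204.4648],
       [  0.    ,   0.    ,   1.    ]]), 'R': array([[-0.0282, -0.9995, -0.0115],
       [-0.9849,  0.0298, -0.1708],
       [ 0.1711,  0.0065, -0.9852]]), 't': array([0.0107, 0.5494, 0.9535])}
bracket []
tilt [([413.1, 207.5], 0.77)]
bar_grip [([412.2, 211.2], 0.93)]
guide_mouth [([372.9, 205.0], 0.64)]
lock_pin [([248.7, 197.5], 0.57)]
pin_top [([246.7, 193.4], 0.39)]
short_pin [([224.8, 189.9], 0.58)]
block [([235.2, 199.7], 0.85)]
mouse [([477.9, 229.7], 0.64)]
mug [([144.9, 238.4], 0.98)]
1.1
```

View pics/scene0.png

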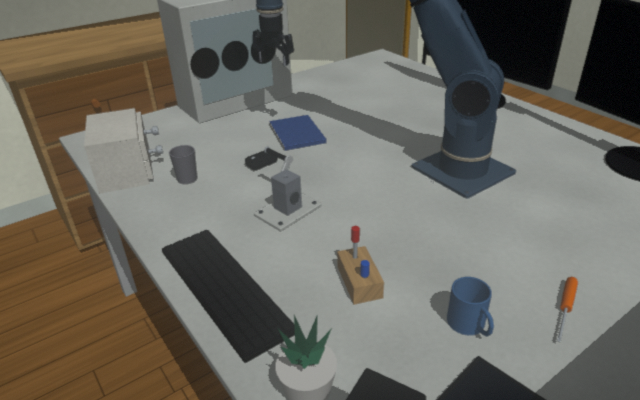

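View pics/top0.png

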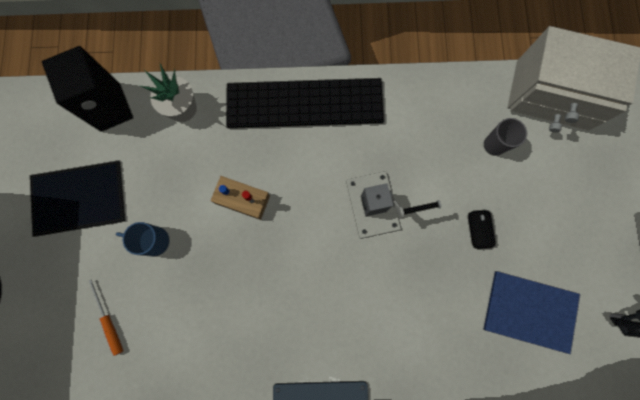

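```bash
python3 - <<'E'
import cv2
a=cv2.imread("pics/scene0.png")[110:350,220:520]; cv2.imwrite("pics/s0z.png",cv2.resize(a,None,fx=2.5,fy=2.5,interpolation=cv2.INTER_CUBIC))
a=cv2.imread("pics/top0.png")[140:290,190:470]; cv2.imwrite("pics/t0z.png",cv2.resize(a,None,fx=2.8,fy=2.8,interpolation=cv2.INTER_CUBIC))
E
```

```text
(no output)
```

View pics/s0z.png

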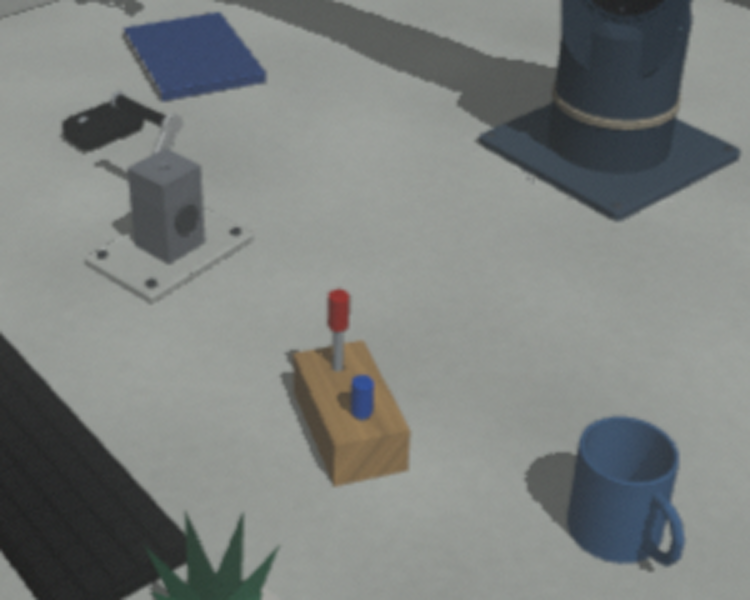

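View pics/t0z.png

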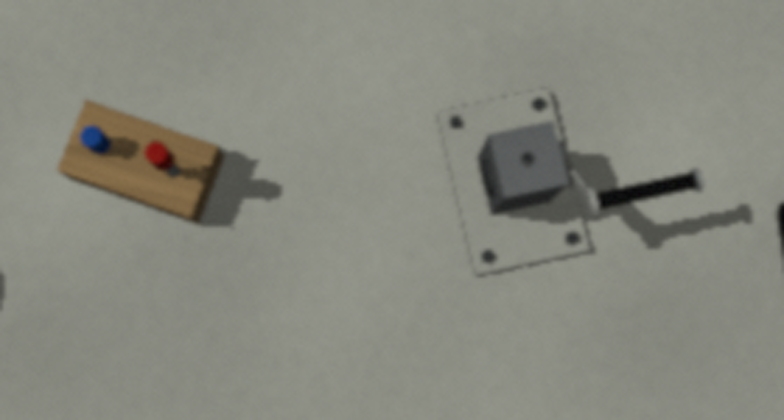

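Scene: block at about (357,273), with the red knob at (355,235) and the blue at (365,268). The bracket is at about (285,205), with its arm leaning towards the robot and the bar at about (281,155). Top: red knob (247,195), guide hole (378,196), bar from (403,212) to (440,204). Next I'll zoom in to mark corners precisely.

```bash
python3 - <<'E'
import cv2
def z(n,x,y,w,h,f,o):
    a=cv2.imread(n)[y:y+h,x:x+w]; a=cv2.resize(a,None,fx=f,fy=f,interpolation=cv2.INTER_CUBIC)
    a=cv2.convertScaleAbs(a,alpha=1.4)
    for i in range(0,w,10): cv2.putText(a,str(x+i),(int((i+.5)*f),10),0,.35,(0,255,255),1); cv2.line(a,(int((i+.5)*f),12),(int((i+.5)*f),18),(0,255,255),1)
    for i in range(0,h,10): cv2.putText(a,str(y+i),(0,int((i+.5)*f)),0,.35,(0,255,255),1)
    cv2.imwrite(o,a)
z("pics/top0.png",340,165,105,75,7.5,"pics/tb.png")
z("pics/top0.png",205,170,75,55,10,"pics/tk.png")
z("pics/scene0.png",248,145,80,85,7,"pics/sb.png")
z("pics/scene0.png",330,220,60,85,7,"pics/sk.png")
E
```

```text
(no output)
```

View pics/tb.png

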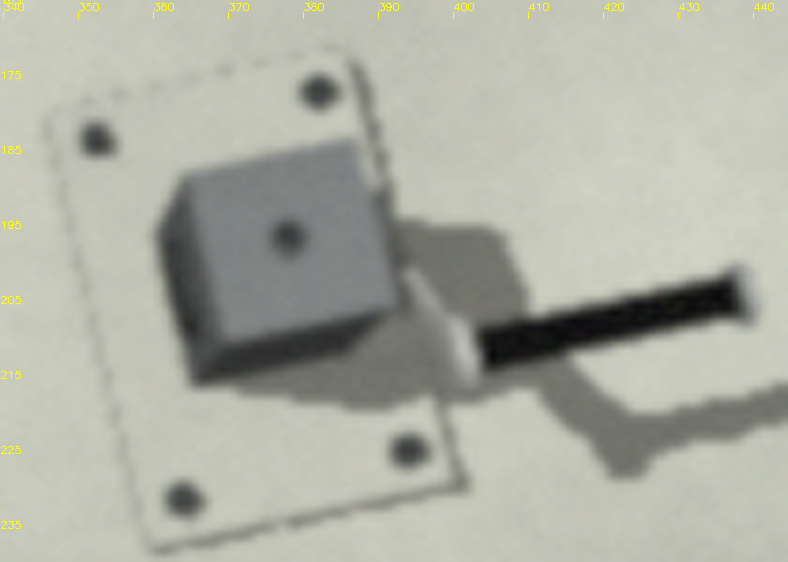

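View pics/tk.png

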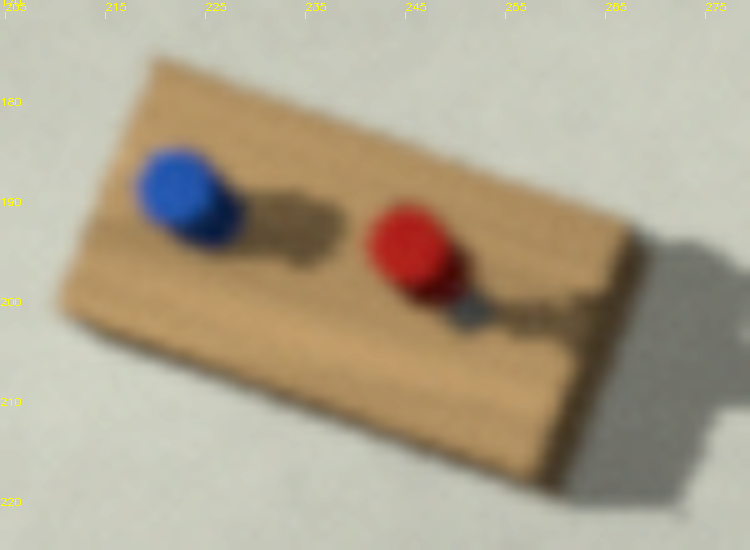

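View pics/sb.png

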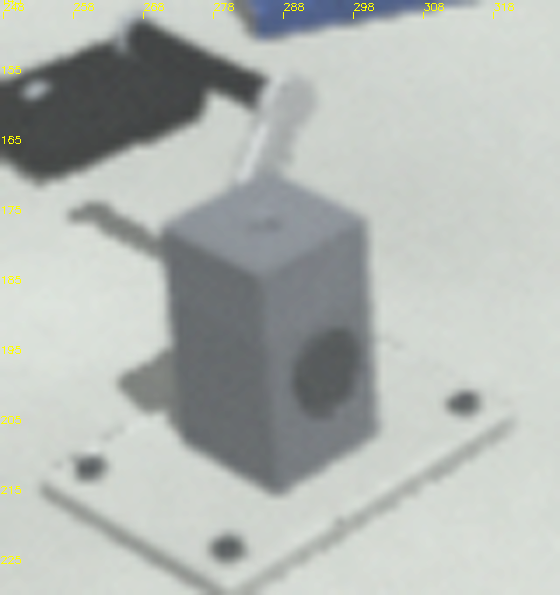

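View pics/sk.png

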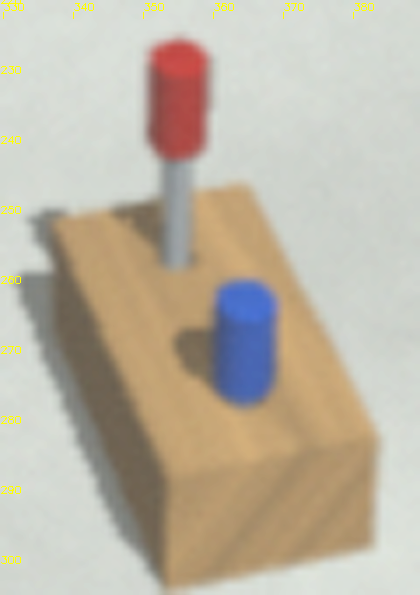

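```bash
cat > h.py <<'E'
import numpy as np, cv2
from scipy.optimize import least_squares
from scipy.spatial.transform import Rotation as Ro
np.set_printoptions(precision=4,suppress=True)
def cam(n):
    from rig import manip
    p=manip.camera_params(n); return np.array(p['camera_matrix']),np.array(p['R']),np.array(p['t'])
CAM={n:cam(n) for n in('scene','top')}
def proj(n,X):
    K,R,t=CAM[n]; c=np.atleast_2d(X)@R.T+t; c=c@K.T; return c[:,:2]/c[:,2:]
def atz(n,px,z):
    K,R,t=CAM[n]; d=R.T@np.linalg.inv(K)@np.array([*px,1.]); C=-R.T@t; return C+d*(z-C[2])/d[2]
def tri(pxs):
    A=[];b=[]
    for n,px in pxs.items():
        K,R,t=CAM[n]; d=R.T@np.linalg.inv(K)@np.array([*px,1.]); d/=np.linalg.norm(d);C=-R.T@t; P=np.eye(3)-np.outer(d,d); A.append(P);b.append(P@C)
    return np.linalg.lstsq(np.vstack(A),np.hstack(b),rcond=None)[0]
def place(p,L):
    c,s=np.cos(p[2]),np.sin(p[2]); L=np.atleast_2d(L); return np.c_[p[0]+c*L[:,0]-s*L[:,1],p[1]+s*L[:,0]+c*L[:,1],L[:,2]]
E
cat > fit.py <<'E'
from h import *
T=lambda u,v:(340+u/7.5-.5,165+v/7.5-.5); K_=lambda u,v:(205+u/10-.5,170+v/10-.5)
S=lambda u,v:(248+u/7-.5,145+v/7-.5); SK=lambda u,v:(330+u/7-.5,220+v/7-.5)
h=.028
br=[('top',T(182,180),(h,h,.114)),('top',T(355,138),(h,-h,.114)),('top',T(403,300),(-h,-h,.114)),('top',T(225,345),(-h,h,.114)),('top',T(289,238),(0,0,.114)),
('top',T(45,112),(.08,.055,.012)),('top',T(353,52),(.08,-.055,.012)),('top',T(150,548),(-.08,.055,.012)),
('scene',S(163,228),(h,-h,.114)),('scene',S(367,218),(-h,h,.114)),('scene',S(268,277),(h,h,.114)),('scene',S(265,224),(0,0,.114)),
('scene',S(182,440),(h,-h,.012)),('scene',S(277,493),(h,h,.012)),('scene',S(378,432),(-h,h,.012)),('scene',S(42,487),(.08,-.055,.012)),('scene',S(515,420),(-.08,.055,.012))]
bl=[('top',K_(157,60),(.035,.065,.05)),('top',K_(632,222),(.035,-.065,.05)),('top',K_(540,480),(-.035,-.065,.05)),('top',K_(60,308),(-.035,.065,.05)),
('top',K_(407,242),(0,-.035,.134)),('top',K_(177,187),(0,.035,.09)),
('scene',SK(52,220),(.035,-.065,.05)),('scene',SK(247,185),(-.035,-.065,.05)),('scene',SK(378,437),(-.035,.065,.05)),('scene',SK(165,478),(.035,.065,.05)),
('scene',SK(180,57),(0,-.035,.134)),('scene',SK(246,300),(0,.035,.09))]
def fit(o,x0):
    px=np.array([a[1] for a in o]);L=np.array([a[2] for a in o])
    def pr(p): 
        X=place(p,L); return np.array([proj(a[0],x)[0] for a,x in zip(o,X)])
    for loss in ('soft_l1',):
        r=least_squares(lambda p:(pr(p)-px).ravel(),x0,loss=loss,f_scale=.5,x_scale=[.01,.01,.1])
    print(r.x,np.degrees(r.x[2])); print(np.round(pr(r.x)-px,2).tolist()); return r.x
if __name__=='__main__':
  for o,x0 in((br,(.55,-.15,.2)),(bl,(.55,.2,-.3))):
    p=fit(o,x0); fit([a for a in o if a[0]=='top'],p); fit([a for a in o if a[0]=='scene'],p)
  print('hole',tri({'top':T(289,238),'scene':S(265,224)}),'red',tri({'top':K_(407,242),'scene':SK(180,57)}))
  print('bar ends', [atz('top',T(480,350),.06+.085*.82), atz('top',T(737,293),.13)])
E
python3 fit.py
```

```text
[ 0.5518 -0.1527  0.1868] 10.70349805148543
[[0.13, -0.5], [0.01, 0.12], [-0.59, 1.2], [-0.03, 0.26], [0.17, 0.58], [-0.26, 0.12], [-0.93, -0.61], [-0.25, 1.01], [-0.5, -0.4], [-0.14, -0.07], [-1.16, -0.03], [-0.31, -0.38], [-0.24, 0.35], [0.01, 0.55], [0.09, 0.4], [-0.77, -1.9], [0.26, -2.24]]
[ 0.5524 -0.1532  0.1849] 10.594829417454667
[[0.32, -0.8], [0.21, -0.13], [-0.43, 0.96], [0.12, -0.03], [0.35, 0.31], [-0.05, -0.17], [-0.7, -0.82], [-0.15, 0.73]]
[ 0.5517 -0.1516  0.2192] 12.561890102197824
[[-0.28, 0.01], [0.1, -0.17], [-0.42, 0.11], [-0.07, -0.23], [-0.03, 0.78], [0.72, 0.7], [0.32, 0.29], [-0.42, -1.09], [0.25, -2.69]]
[ 0.5765  0.1911 -0.3736] -21.406206127078654
[[-0.09, -0.4], [-0.32, 0.1], [-1.08, 0.0], [-0.79, 0.08], [-0.06, 0.43], [-0.25, 0.03], [-0.38, -0.21], [-0.22, -0.56], [-0.03, -0.45], [0.02, 0.02], [-0.37, -0.29], [-0.27, -0.35]]
[ 0.5766  0.19   -0.3645] -20.88292692245592
[[0.11, -0.27], [0.05, -0.19], [-0.47, -0.22], [-0.36, 0.3], [0.43, 0.26], [0.12, 0.1]]
[ 0.5768  0.1922 -0.3799] -21.764229664914826
[[-0.05, -0.02], [0.18, -0.27], [0.07, -0.02], [0.03, 0.32], [-0.07, -0.03], [-0.14, -0.02]]
hole [ 0.5525 -0.1518  0.1137] red [0.5642 0.159  0.1337]
bar ends [array([ 0.5134, -0.2067,  0.1297]), array([ 0.5287, -0.2867,  0.13  ])]
```

```bash
cat >> h.py <<'E'
def Rdown(yaw): # tool y axis at world angle yaw, z down
    y=np.array([np.cos(yaw),np.sin(yaw),0]); z=np.array([0,0,-1.]); return np.c_[np.cross(y,z),y,z]
def plan(p0,R0,p1,R1,n=None):
    d=p1-p0; rv=(Ro.from_matrix(R0).inv()*Ro.from_matrix(R1)).as_rotvec(degrees=True)
    m=max(np.abs(d).max()/.058,np.abs(rv).max()/10.5); n=n or int(np.ceil(m)) or 1
    R=Ro.from_matrix(R0); print(n,'rows')
    for i in range(n):
        print(np.round(R.inv().apply(d/n),4).tolist(),np.round(rv/n,2).tolist()); R=R*Ro.from_rotvec(rv/n,degrees=True)
def go(p1,yaw,n=None,p0=None):
    from rig import manip
    o=manip.get_obs(); R0=Ro.from_rotvec(o['ee_rot']).as_matrix()
    print('t',round(o['clock'],2),o['tcp_pos'],'y-yaw',round(np.degrees(np.arctan2(R0[1,1],R0[0,1])),2),'z',R0[:,2],'F',o['ft_force'],'M',o['moment'],o['opening'])
    if p1 is not None: plan(o['tcp_pos'] if p0 is None else np.array(p0),R0,np.array(p1,float),Rdown(np.radians(yaw)),n)
E
python3 -c "
from h import *
go([.54,-.2,.29],10.8)
print(tri({}) if 0 else '')
R=Rdown(np.radians(10.8));plan(np.array([.54,-.2,.29]),R,np.array([.5642,.1587,.24]),R)"
```

```text
t 1.1 [ 0.2965 -0.6064  0.3039] y-yaw -63.94 z [ 0.  0. -1.] F [-0.6623  1.002  -0.101 ] M [ 0.0181  0.0053 -0.0164] 0.08580644086293637
8 rows
[0.0497, -0.0323, 0.0017] [-0.0, -0.0, -9.34]
[0.0542, -0.0238, 0.0017] [-0.0, -0.0, -9.34]
[0.0574, -0.0147, 0.0017] [-0.0, -0.0, -9.34]
[0.059, -0.0051, 0.0017] [-0.0, -0.0, -9.34]
[0.059, 0.0045, 0.0017] [-0.0, -0.0, -9.34]
[0.0575, 0.014, 0.0017] [-0.0, -0.0, -9.34]
[0.0545, 0.0232, 0.0017] [-0.0, -0.0, -9.34]
[0.05, 0.0317, 0.0017] [-0.0, -0.0, -9.34]

7 rows
[0.0497, 0.013, 0.0071] [0.0, 0.0, 0.0]
[0.0497, 0.013, 0.0071] [0.0, 0.0, 0.0]
[0.0497, 0.013, 0.0071] [0.0, 0.0, 0.0]
[0.0497, 0.013, 0.0071] [0.0, 0.0, 0.0]
[0.0497, 0.013, 0.0071] [0.0, 0.0, 0.0]
[0.0497, 0.013, 0.0071] [0.0, 0.0, 0.0]
[0.0497, 0.013, 0.0071] [0.0, 0.0, 0.0]
```

>>> {"fn": "arm_command", "kwargs": {
  "linear": [
    [0.05,-0.032,0.0017],
    [0.054,-0.024,0.0017],
    [0.057,-0.015,0.0017],
    [0.059,-0.005,0.0017],
    [0.059,0.0045,0.0017]
  ],
  "twist": [
    [0,0,-9.3],
    [0,0,-9.3],
    [0,0,-9.3],
    [0,0,-9.3],
    [0,0,-9.3]
  ],
  "grip": [0.06,0.06,0.06,0.06,0.06]
}}

```text
clock: 1.72
tcp_pos: [0.4496, -0.3512, 0.2957]
ee_rot: [2.527, 1.865, 0.0]
ft_force: [0.7, -0.4, 0.3]
opening: 0.0603
```

>>> {"fn": "arm_command", "kwargs": {
  "linear": [
    [0.057,0.014,0.0017],
    [0.0545,0.023,0.0017],
    [0.05,0.032,0.0017],
    [0.05,0.013,0.007],
    [0.05,0.013,0.007]
  ],
  "twist": [
    [0,0,-9.3],
    [0,0,-9.3],
    [0,0,-9.3],
    [0,0,0],
    [0,0,0]
  ],
  "grip": [0.06,0.06,0.06,0.06,0.06]
}}

```text
clock: 2.35
tcp_pos: [0.5484, -0.0966, 0.2762]
ee_rot: [2.01, 2.414, 0.001]
ft_force: [0.6, 0.5, -0.3]
opening: 0.0602
```

```bash
python3 -c "
from h import *
go([.5642,.1587,.24],10.8)"
```

```text
t 2.35 [ 0.5484 -0.0966  0.2762] y-yaw 10.46 z [ 0.0005  0.0001 -1.    ] F [ 0.5647  0.5091 -0.2561] M [ 0.0242 -0.0369  0.032 ] 0.060155092712570905
5 rows
[0.0496, 0.0124, 0.0072] [0.01, -0.0, -0.07]
[0.0496, 0.0124, 0.0072] [0.01, -0.0, -0.07]
[0.0496, 0.0125, 0.0072] [0.01, -0.0, -0.07]
[0.0496, 0.0126, 0.0072] [0.01, -0.0, -0.07]
[0.0496, 0.0126, 0.0072] [0.01, -0.0, -0.07]
```

>>> {"fn": "arm_command", "kwargs": {
  "linear": [
    [0.05,0.0124,0.007],
    [0.05,0.0124,0.007],
    [0.05,0.0124,0.007],
    [0.05,0.0124,0.007],
    [0.048,0.0124,0.007]
  ],
  "twist": [
    [0,0,0],
    [0,0,0],
    [0,0,0],
    [0,0,0],
    [0,0,-0.3]
  ],
  "grip": [0.06,0.06,0.06,0.06,0.06]
}}

```text
clock: 2.98
tcp_pos: [0.5641, 0.1586, 0.2413]
ee_rot: [2.003, 2.42, 0.001]
ft_force: [0.5, -0.3, 0.9]
opening: 0.0604
```

>>> {"fn": "arm_command", "kwargs": {
  "linear": [
    [0,0,0],
    [0,0,0]
  ],
  "twist": [
    [0,0,0],
    [0,0,0]
  ],
  "grip": [0.05,0.05]
}}

```text
clock: 3.22
tcp_pos: [0.5641, 0.1564, 0.2412]
ee_rot: [2.003, 2.42, -0.001]
ft_force: [-0.3, -1.4, 0.9]
opening: 0.0498
```

```bash
python3 -c "
from h import *
go([.5642,.1587,.175],10.8)
from rig import manip
for n in('top','scene'):
    im=manip.capture(n);cv2.imwrite(f'pics/{n}1.png',im)
a=cv2.imread('pics/top1.png')[150:240,180:320];b=cv2.imread('pics/scene1.png')[150:300,290:430]
cv2.imwrite('pics/c1.png',np.vstack([cv2.resize(a,None,fx=3.5,fy=3.5)[:300],cv2.resize(b,None,fx=3.5,fy=3.5)])[:600] if 0 else np.hstack([cv2.resize(a,(390,251)),cv2.resize(b,(390,418))[:251]]))
"
```

```text
t 3.23 [0.5641 0.1564 0.2412] y-yaw 10.76 z [-0.0002 -0.0007 -1.    ] F [-0.2644 -1.365   0.9089] M [ 0.0055 -0.0003 -0.0346] 0.0497923158393272
2 rows
[0.0011, 0.0003, 0.0331] [-0.01, 0.02, -0.02]
[0.0011, 0.0003, 0.0331] [-0.01, 0.02, -0.02]
```

View pics/scene1.png

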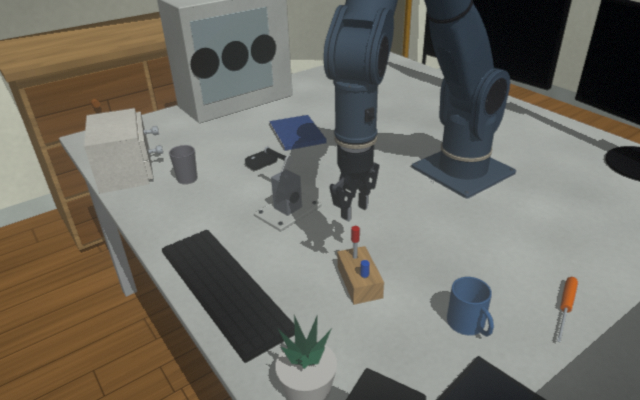

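The gripper hovers straight over the red pin, with the fingertips at about (355,210) above the knob at (355,235). I'll go down and grip.

>>> {"fn": "arm_command", "kwargs": {
  "linear": [
    [0.001,0.0003,0.03],
    [0.001,0,0.025],
    [0,0,0.014],
    [0,0,0]
  ],
  "twist": [
    [0,0,0],
    [0,0,0],
    [0,0,0],
    [0,0,0]
  ],
  "grip": [0.05,0.05,0.05,0.05]
}}

```text
clock: 3.82
tcp_pos: [0.5639, 0.158, 0.1718]
ee_rot: [-2.004, -2.418, 0.002]
ft_force: [-0.3, 0.1, 0.7]
opening: 0.0498
```

>>> {"fn": "arm_command", "kwargs": {
  "linear": [
    [0,0,0],
    [0,0,0],
    [0,0,0],
    [0,0,0]
  ],
  "twist": [
    [0,0,0],
    [0,0,0],
    [0,0,0],
    [0,0,0]
  ],
  "grip": [0.012,0.012,0.012,0.012],
  "newtons": 50
}}

```text
clock: 4.32
tcp_pos: [0.5644, 0.1591, 0.1733]
ee_rot: [2.003, 2.419, 0.002]
ft_force: [-1.1, -0.8, 6.2]
opening: 0.0187
```

```bash
python3 -c "
from h import *
go([.5642,.1587,.26],10.8)
from rig import manip
for n in('top','scene'):
    im=manip.capture(n);cv2.imwrite(f'pics/{n}2.png',im)
a=cv2.imread('pics/top2.png')[150:240,180:320];b=cv2.imread('pics/scene2.png')[190:300,310:430]
cv2.imwrite('pics/c2.png',np.hstack([cv2.resize(a,(390,251)),cv2.resize(b,(390,358))[:251]]))
"
```

```text
t 4.33 [0.5644 0.1591 0.1733] y-yaw 10.76 z [ 0.0015  0.0003 -1.    ] F [-1.0897 -0.7738  6.181 ] M [-0.1106  0.3001  0.0007] 0.018691968164641658
2 rows
[-0.0002, -0.0, -0.0433] [0.04, -0.0, -0.02]
[-0.0002, -0.0001, -0.0433] [0.04, -0.0, -0.02]
```

View pics/c2.png

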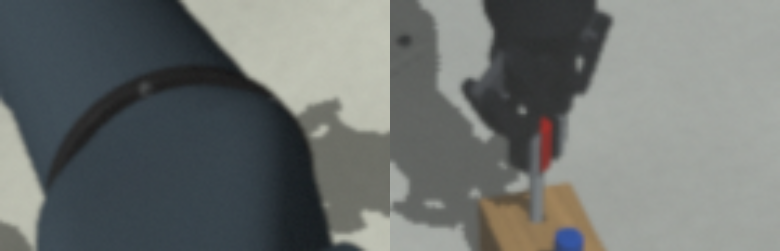

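The knob is held between the pads, with the shank visible at about (355,240) in the scene view. The arm hides it from the top camera. Lifting.

>>> {"fn": "arm_command", "kwargs": {
  "linear": [
    [0,0,-0.02],
    [0,0,-0.04],
    [0,0,-0.05],
    [0,0,-0.03]
  ],
  "twist": [
    [0,0,0],
    [0,0,0],
    [0,0,0],
    [0,0,0]
  ],
  "grip": [0.012,0.012,0.012,0.012]
}}

```text
clock: 4.92
tcp_pos: [0.5643, 0.1592, 0.3151]
ee_rot: [2.002, 2.419, 0.004]
ft_force: [0.6, -0.8, -0.3]
opening: 0.0186
```

```bash
python3 -c "
from h import *
go([.5522,-.08,.31],10.8)
"
```

```text
t 4.92 [0.5643 0.1592 0.3151] y-yaw 10.76 z [ 0.0028  0.001  -1.    ] F [ 0.5822 -0.7554 -0.3183] M [ 0.0784  0.0319 -0.0106] 0.018590221398953766
5 rows
[-0.0465, -0.0113, 0.001] [0.03, -0.0, -0.01]
[-0.0465, -0.0113, 0.001] [0.03, -0.0, -0.01]
[-0.0465, -0.0113, 0.001] [0.03, -0.0, -0.01]
[-0.0465, -0.0113, 0.001] [0.03, -0.0, -0.01]
[-0.0465, -0.0113, 0.001] [0.03, -0.0, -0.01]
```

>>> {"fn": "arm_command", "kwargs": {
  "linear": [
    [-0.03,-0.007,0.001],
    [-0.055,-0.0134,0.001],
    [-0.06,-0.0145,0.001],
    [-0.06,-0.0145,0.001],
    [-0.06,-0.0145,0.001]
  ],
  "twist": [
    [0,0,0],
    [0,0,0],
    [0,0,0],
    [0,0,0],
    [0.1,0,0]
  ],
  "grip": [0.012,0.012,0.012,0.012,0.012]
}}

```text
clock: 5.55
tcp_pos: [0.5503, -0.1152, 0.3077]
ee_rot: [-2.003, -2.42, 0.002]
ft_force: [0.8, -0.1, -0.5]
opening: 0.0185
```

```bash
python3 -c "
from h import *
go([.5520,-.152,.295],10.8)
"
```

```text
t 5.55 [ 0.5503 -0.1152  0.3077] y-yaw 10.78 z [-0.0009 -0.0006 -1.    ] F [ 0.844  -0.1066 -0.4819] M [-0.0281 -0.0326  0.0134] 0.018514508245850214
1 rows
[-0.0364, -0.0052, 0.0127] [-0.06, 0.02, -0.02]
```

>>> {"fn": "arm_command", "kwargs": {
  "linear": [
    [-0.024,-0.004,0.008],
    [-0.012,-0.001,0.004],
    [0,0,0],
    [0,0,0]
  ],
  "twist": [
    [0,0,0],
    [0,0,0],
    [0,0,0],
    [0,0,0]
  ],
  "grip": [0.012,0.012,0.012,0.012]
}}

```text
clock: 6.05
tcp_pos: [0.5528, -0.1478, 0.2956]
ee_rot: [-2.0, -2.421, 0.001]
ft_force: [-0.2, 0.6, -1.1]
opening: 0.0185
```

```bash
python3 -c "
from h import *
go([.5520,-.152,.29],10.8)
from rig import manip
for n in('top','scene'):
    im=manip.capture(n);cv2.imwrite(f'pics/{n}3.png',im)
b=cv2.imread('pics/scene3.png')[100:220,240:330]
cv2.imwrite('pics/c3.png',cv2.resize(b,None,fx=5,fy=5,interpolation=cv2.INTER_CUBIC))
b=cv2.imread('pics/top3.png')[120:270,300:460]
cv2.imwrite('pics/c3t.png',cv2.resize(b,None,fx=4,fy=4,interpolation=cv2.INTER_CUBIC))
"
```

```text
t 6.05 [ 0.5528 -0.1478  0.2956] y-yaw 10.89 z [-0.0013  0.0005 -1.    ] F [-0.1598  0.6207 -1.0972] M [ 0.0149  0.009  -0.0086] 0.018485914042780764
1 rows
[-0.004, -0.0016, 0.0056] [-0.07, -0.04, 0.09]
```

View pics/c3.png

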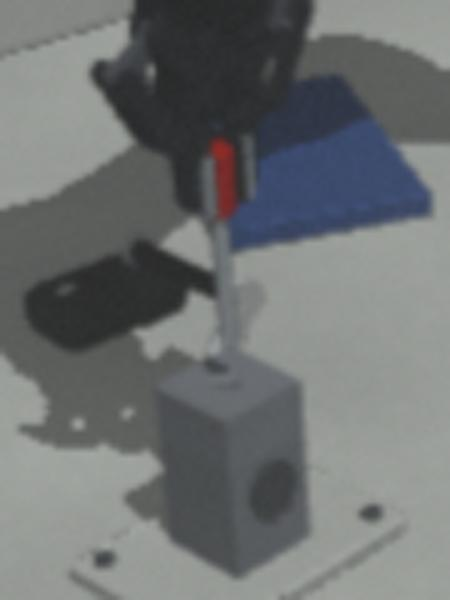

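View pics/c3t.png

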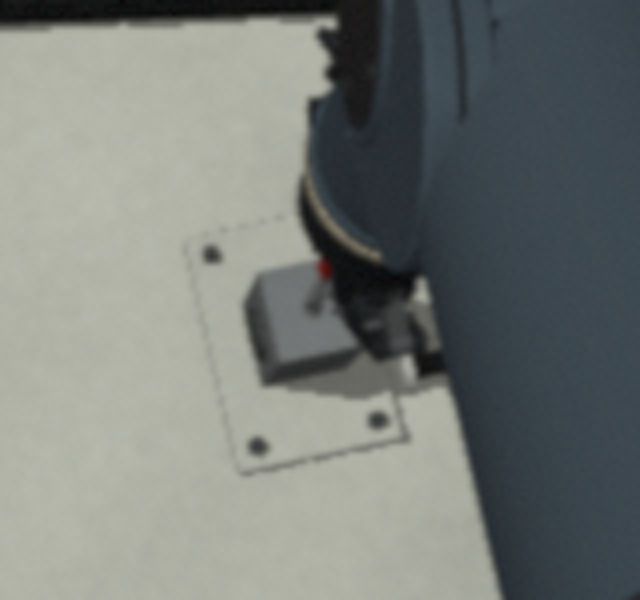

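```bash
python3 -c "
from h import *
b=cv2.imread('pics/scene3.png')[122:186,265:305];t=cv2.imread('pics/top3.png')[180:205,365:395]
cv2.imwrite('pics/c3.png',cv2.convertScaleAbs(np.hstack([cv2.resize(b,(360,576),interpolation=cv2.INTER_CUBIC),np.vstack([cv2.resize(t,(420,350),interpolation=cv2.INTER_CUBIC),np.zeros((226,420,3),np.uint8)])]),alpha=1.5))
for n in('scene','top'):
  print(n,proj(n,[[.5528,-.1478,z] for z in(.1425,.2205,.2565)]),'hole',proj(n,[.552,-.1523,.114]))
"
```

```text
scene [[285.0191 167.8472]
 [283.0279 141.6639]
 [282.0636 128.9845]] hole [[285.0582 176.2092]]
top [[377.8159 194.0763]
 [383.0933 186.7646]
 [385.8734 182.9128]] hole [[378.0277 196.7233]]
```

View pics/c3.png

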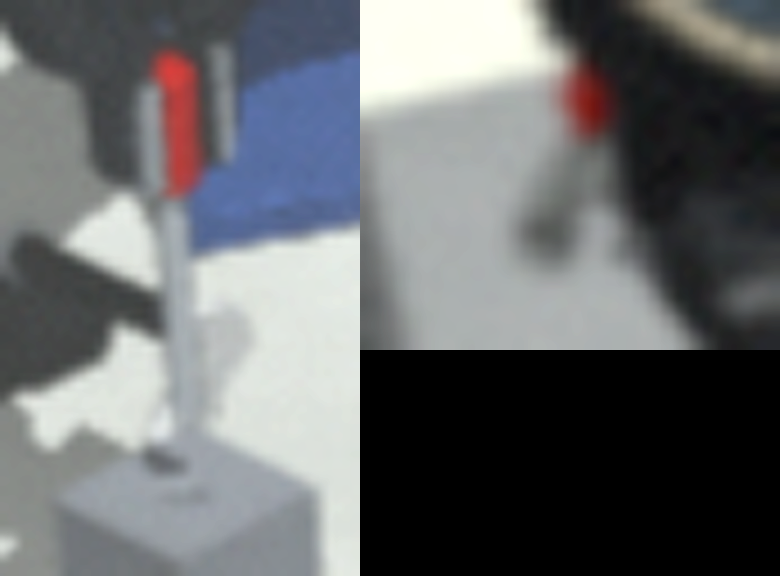

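The pin hangs vertical (shank in the scene from (283.7,143) to (285.6,169.5)), just behind the hole mouth at (285,176.5). I'll go to about 3 mm above the mouth and look again.

>>> {"fn": "arm_command", "kwargs": {
  "linear": [
    [-0.004,-0.0015,0.012],
    [-0.0012,-0.0003,0.012],
    [0,0,0],
    [0,0,0]
  ],
  "twist": [
    [0,0,0],
    [0,0,0],
    [0,0,0],
    [0,0,0]
  ],
  "grip": [0.012,0.012,0.012,0.012]
}}

```text
clock: 6.65
tcp_pos: [0.5517, -0.155, 0.2712]
ee_rot: [-2.002, -2.419, 0.002]
ft_force: [0.2, -0.9, -0.4]
opening: 0.019
```

```bash
python3 -c "
from h import *
go([.5520,-.153,.27],10.8)
from rig import manip
acc=0
for i in range(3): acc=acc+manip.capture('scene').astype(float)
t=manip.capture('top')[180:205,365:395]
cv2.imwrite('pics/scene4.png',acc/3)
b=cv2.imread('pics/scene4.png')[135:199,265:305]
cv2.imwrite('pics/c4.png',cv2.convertScaleAbs(np.hstack([cv2.resize(b,(360,576),interpolation=cv2.INTER_CUBIC),np.vstack([cv2.resize(t,(420,350),interpolation=cv2.INTER_CUBIC),np.zeros((226,420,3),np.uint8)])]),alpha=1.5))
go(None,0)
"
```

```text
t 6.65 [ 0.5517 -0.155   0.2712] y-yaw 10.76 z [-0.0019 -0.0001 -1.    ] F [ 0.152  -0.8726 -0.3937] M [ 0.0128 -0.0212  0.0039] 0.01897929956154716
1 rows
[0.0019, 0.0007, 0.0012] [-0.11, -0.02, -0.04]
t 6.85 [ 0.5518 -0.1551  0.2716] y-yaw 10.76 z [-0.0011 -0.0004 -1.    ] F [-0.3034  0.1236 -0.2271] M [-0.0035 -0.0568  0.0208] 0.018852118996892493[ WARN:0@4.302] global loadsave.cpp:1063 imwrite_ Unsupported depth image for selected encoder is fallbacked to CV_8U.
```

View pics/c4.png

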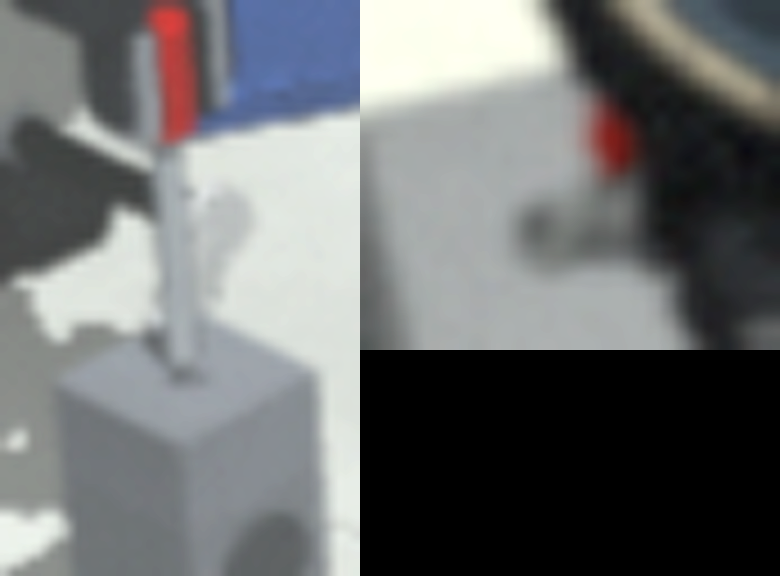

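The tip at scene (182,370 zoomed) sits about 1 mm left of the dark mouth, and the top view agrees (tip to the right of the hole). I'll shift +1.5 mm along tool x and go down slowly.

>>> {"fn": "arm_command", "kwargs": {
  "linear": [
    [0.0015,0.0003,0],
    [0,0,0.002],
    [0,0,0.002],
    [0,0,0.002],
    [0,0,0]
  ],
  "twist": [
    [0,0,0],
    [0,0,0],
    [0,0,0],
    [0,0,0],
    [0,0,0]
  ],
  "grip": [0.012,0.012,0.012,0.012,0.012]
}}

```text
clock: 7.48
tcp_pos: [0.5519, -0.1533, 0.2652]
ee_rot: [-2.002, -2.419, 0.001]
ft_force: [1.7, 0.0, -1.7]
opening: 0.0189
```

```bash
python3 -c "
from h import *
go(None,0)
"
```

```text
t 7.47 [ 0.5519 -0.1533  0.2652] y-yaw 10.78 z [-0.0012  0.0002 -1.    ] F [ 1.698   0.0413 -1.737 ] M [ 0.2699 -0.5823  0.0085] 0.018870859475665254
```

>>> {"fn": "arm_command", "kwargs": {
  "linear": [
    [0.0003,0.0007,0.001],
    [0,0,0.003],
    [0,0,0.003],
    [0,0,0]
  ],
  "twist": [
    [0,0,0],
    [0,0,0],
    [0,0,0],
    [0,0,0]
  ],
  "grip": [0.012,0.012,0.012,0.012]
}}

```text
clock: 7.98
tcp_pos: [0.5522, -0.1531, 0.258]
ee_rot: [-2.002, -2.419, 0.002]
ft_force: [1.1, 0.7, -0.8]
opening: 0.0186
```

```bash
python3 -c "
from h import *
go(None,0)
"
```

```text
t 7.97 [ 0.5522 -0.1531  0.258 ] y-yaw 10.77 z [-0.002  -0.0001 -1.    ] F [ 1.0688  0.7028 -0.8381] M [ 0.288 -0.424  0.003] 0.01862730680445203
```

>>> {"fn": "arm_command", "kwargs": {
  "linear": [
    [0.0004,0.0004,0.004],
    [0,0,0.005],
    [0,0,0.005],
    [0,0,0.004],
    [0,0,0]
  ],
  "twist": [
    [0,0,0],
    [0,0,0],
    [0,0,0],
    [0,0,0],
    [0,0,0]
  ],
  "grip": [0.012,0.012,0.012,0.012,0.012]
}}

```text
clock: 8.6
tcp_pos: [0.5524, -0.1527, 0.2399]
ee_rot: [-2.002, -2.419, 0.003]
ft_force: [0.6, 0.3, 0.1]
opening: 0.0187
```

```bash
python3 -c "
from h import *
go(None,0)
"
```

```text
t 8.6 [ 0.5524 -0.1527  0.2399] y-yaw 10.76 z [-0.0024 -0.0001 -1.    ] F [0.5762 0.2618 0.1188] M [-0.0062 -0.0045 -0.0327] 0.018699094054051707
```

>>> {"fn": "arm_command", "kwargs": {
  "linear": [
    [0,0,0.002],
    [0,0,0.002],
    [0,0,0.001],
    [0,0,0]
  ],
  "twist": [
    [0,0,0],
    [0,0,0],
    [0,0,0],
    [0,0,0]
  ],
  "grip": [0.012,0.012,0.012,0.012]
}}

```text
clock: 9.1
tcp_pos: [0.5525, -0.1527, 0.2352]
ee_rot: [-2.003, -2.419, 0.002]
ft_force: [0.3, -0.2, 0.3]
opening: 0.0187
```

```bash
python3 -c "
from h import *
go(None,0)
"
```

```text
t 9.1 [ 0.5525 -0.1527  0.2352] y-yaw 10.76 z [-0.0019 -0.0003 -1.    ] F [ 0.2897 -0.2299  0.3142] M [-0.012  -0.0093  0.0253] 0.01872638325332934
```

>>> {"fn": "arm_command", "kwargs": {
  "linear": [
    [0,0,0],
    [0,0,0],
    [0,0,0],
    [0,0,-0.02],
    [0,0,-0.03]
  ],
  "twist": [
    [0,0,0],
    [0,0,0],
    [0,0,0],
    [0,0,0],
    [0,0,0]
  ],
  "grip": [0.024,0.04,0.045,0.045,0.045],
  "newtons": 30
}}

```text
clock: 9.72
tcp_pos: [0.5522, -0.1526, 0.2852]
ee_rot: [-2.001, -2.418, 0.003]
ft_force: [0.4, -0.2, 0.9]
opening: 0.045
```

>>> {"fn": "arm_command", "kwargs": {
  "linear": [
    [0,0,-0.03],
    [-0.04,-0.02,-0.01],
    [-0.04,-0.02,0],
    [0,0,0]
  ],
  "twist": [
    [0,0,0],
    [0,0,0],
    [0,0,0],
    [0,0,0]
  ],
  "grip": [0.045,0.04,0.035,0.032]
}}

```text
clock: 10.22
tcp_pos: [0.5267, -0.243, 0.3253]
ee_rot: [-2.011, -2.413, 0.005]
ft_force: [0.6, -0.2, -0.8]
opening: 0.032
```

```bash
python3 -c "
from h import *
go(None,0)
from rig import manip
for n in('top','scene'):
    im=manip.capture(n);cv2.imwrite(f'pics/{n}5.png',im)
b=cv2.imread('pics/scene5.png')[110:220,240:330]; t=cv2.imread('pics/top5.png')[150:250,330:450]
cv2.imwrite('pics/c5.png',np.hstack([cv2.resize(b,None,fx=4,fy=4,interpolation=cv2.INTER_CUBIC),cv2.resize(t,(432,440),interpolation=cv2.INTER_CUBIC)]))
"
```

```text
t 10.22 [ 0.5267 -0.243   0.3253] y-yaw 10.39 z [-0.0026 -0.0024 -1.    ] F [ 0.5814 -0.2055 -0.8401] M [0.0239 0.0058 0.0381] 0.031971391388677765
```

View pics/c5.png

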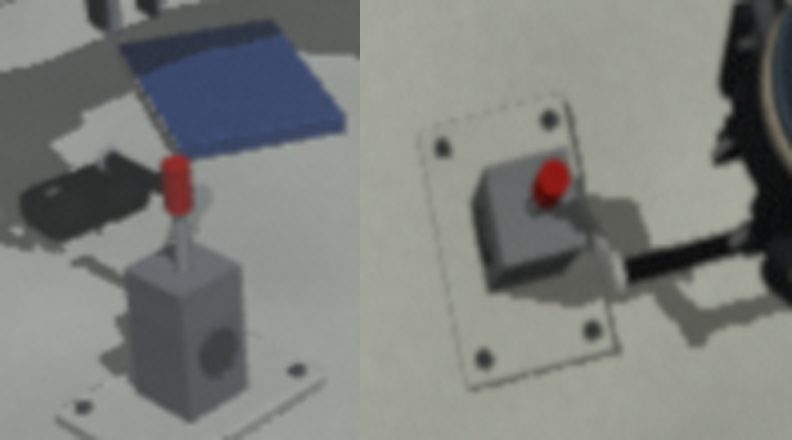

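The pin stands in the guide, its red knob at scene (284,150) and top (383,191). The bar spans about top (403,212) to (433,204), leaning 34° towards the robot. Next I'll cage the bar.

```bash
cat >> h.py <<'E'
YAW=10.8
def bar(th,dz=.051,dx=0.):
    a=np.radians(YAW);S=np.array([.552,-.1523])+np.array([np.sin(a),-np.cos(a)])*.09
    r=.085*np.sin(np.radians(th))+dx
    return np.array([S[0]+r*np.cos(a),S[1]+r*np.sin(a),.06+.085*np.cos(np.radians(th))+dz])
def theta():
    from rig import manip
    o=manip.get_obs();a=np.radians(YAW);S=bar(0)
    d=o['tcp_pos']-S; xb=d[0]*np.cos(a)+d[1]*np.sin(a); yb=-d[0]*np.sin(a)+d[1]*np.cos(a)
    F=o['ft_force']; print('t',round(o['clock'],2),'xb %.4f yb %.4f z %.4f th(x) %.1f'%(xb,yb,o['tcp_pos'][2],np.degrees(np.arcsin(xb/.085))),'Fx_b %.2f'%(F[0]*np.cos(a)+F[1]*np.sin(a)),'F',F,'M',o['moment'],o['opening'])
E
python3 -c "
from h import *
print(bar(-34.3)); go(bar(-34.3)+[0,0,.03],10.8);theta()
print('knob',proj('scene',[[.552,-.1523,z] for z in(.194,.186,.15)]))
"
```

```text
[ 0.5218 -0.2497  0.1812]
t 10.32 [ 0.5281 -0.2389  0.3253] y-yaw 10.69 z [-0.0018  0.0001 -1.    ] F [0.3603 0.9749 0.5819] M [ 0.0298 -0.0529  0.0127] 0.032034259637608066
2 rows
[-0.0048, -0.004, 0.057] [-0.05, -0.01, -0.05]
[-0.0047, -0.0041, 0.057] [-0.05, -0.01, -0.05]
t 10.32 xb -0.0397 yb 0.0094 z 0.3253 th(x) -27.8 Fx_b 0.54 F [0.3603 0.9749 0.5819] M [ 0.0298 -0.0529  0.0127] 0.032034259637608066
knob [[283.0451 150.0019]
 [283.2524 152.7015]
 [284.1687 164.6296]]
```

>>> {"fn": "arm_command", "kwargs": {
  "linear": [
    [-0.005,-0.004,0.05],
    [-0.0045,-0.004,0.04],
    [0,0,0.024],
    [0,0,0]
  ],
  "twist": [
    [0,0,0],
    [0,0,0],
    [0,0,0],
    [0,0,0]
  ],
  "grip": [0.034,0.034,0.034,0.034]
}}

```text
clock: 10.82
tcp_pos: [0.5217, -0.2479, 0.2099]
ee_rot: [-1.998, -2.418, 0.003]
ft_force: [0.9, -0.0, 0.9]
opening: 0.0337
```

```bash
python3 -c "
from h import *
theta()
from rig import manip
for n in('top','scene'):
    im=manip.capture(n);cv2.imwrite(f'pics/{n}6.png',im)
b=cv2.imread('pics/scene6.png')[110:220,220:310]; t=cv2.imread('pics/top6.png')[150:250,330:450]
cv2.imwrite('pics/c6.png',np.hstack([cv2.resize(b,None,fx=4,fy=4,interpolation=cv2.INTER_CUBIC),cv2.resize(t,(432,440),interpolation=cv2.INTER_CUBIC)]))
theta()
"
```

```text
t 10.82 xb -0.0477 yb 0.0018 z 0.2099 th(x) -34.1 Fx_b 0.88 F [ 0.9025 -0.0368  0.8924] M [ 0.0235 -0.001  -0.0292] 0.03366072752793671
t 10.93 xb -0.0467 yb 0.0008 z 0.2122 th(x) -33.3 Fx_b 0.14 F [-0.0127  0.7996 -0.0345] M [-0.0069 -0.0211  0.0028] 0.033800110245985435
```

View pics/c6.png

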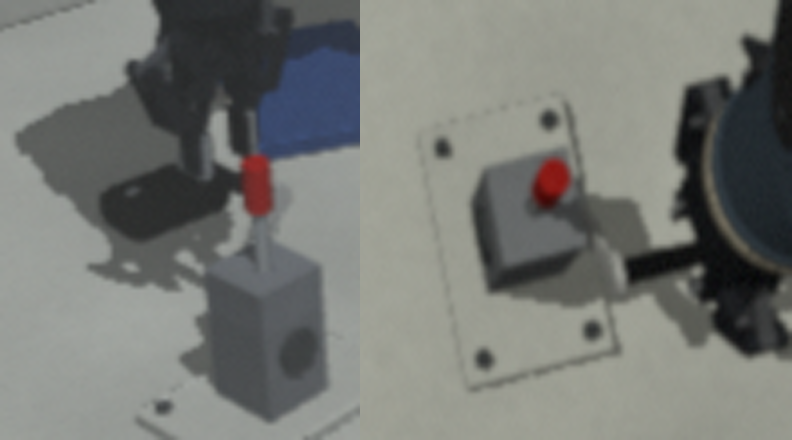

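The bar lies between the two fingers: the left finger is at scene (268,147), the right at (281,143), with the bar below them at about (280,155). Going down the last 30 mm.

>>> {"fn": "arm_command", "kwargs": {
  "linear": [
    [0,-0.0006,0.01],
    [0,0,0.01],
    [0,0,0.009],
    [0,0,0]
  ],
  "twist": [
    [0,0,0],
    [0,0,0],
    [0,0,0],
    [0,0,0]
  ],
  "grip": [0.034,0.034,0.034,0.034]
}}

```text
clock: 11.42
tcp_pos: [0.521, -0.2496, 0.1815]
ee_rot: [-2.002, -2.418, 0.003]
ft_force: [-0.5, 0.3, 0.3]
opening: 0.0338
```

```bash
python3 -c "
from h import *
theta()
from rig import manip
for n in('scene',):
    im=manip.capture(n);cv2.imwrite(f'pics/{n}7.png',im)
b=cv2.imread('pics/scene7.png')[110:220,220:310]
cv2.imwrite('pics/c7.png',cv2.resize(b,None,fx=5,fy=5,interpolation=cv2.INTER_CUBIC))
theta()
"
```

```text
t 11.43 xb -0.0487 yb 0.0003 z 0.1815 th(x) -35.0 Fx_b -0.40 F [-0.4626  0.2669  0.2945] M [0.0199 0.0112 0.0052] 0.033823215233599324
t 11.47 xb -0.0485 yb 0.0001 z 0.1820 th(x) -34.8 Fx_b 1.13 F [ 1.0802  0.3428 -0.0542] M [-0.0246 -0.0216 -0.0372] 0.03366518163912599
```

View pics/c7.png

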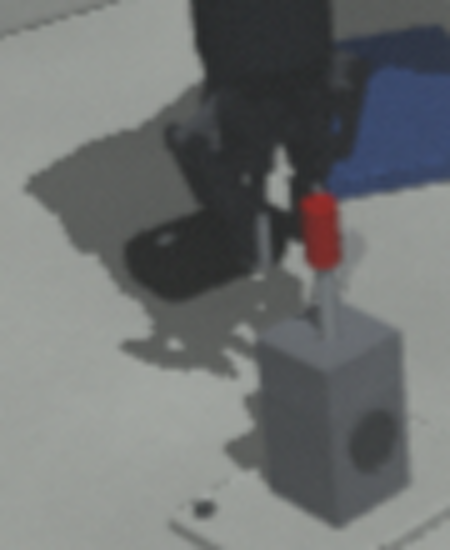

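Fingers straddle the bar (scene about (272,155)). I'll narrow the cage to 18 mm.

>>> {"fn": "arm_command", "kwargs": {
  "linear": [
    [0,0,0],
    [0,0,0],
    [0,0,0]
  ],
  "twist": [
    [0,0,0],
    [0,0,0],
    [0,0,0]
  ],
  "grip": [0.026,0.018,0.018],
  "newtons": 20
}}

```text
clock: 11.85
tcp_pos: [0.5215, -0.2498, 0.1826]
ee_rot: [-2.003, -2.419, 0.002]
ft_force: [-0.5, 0.3, 0.6]
opening: 0.0178
```

```bash
cat >> h.py <<'E'
def arc(a,b,st):
    L=[]; th=np.arange(a,b+1e-6,st)
    for u,v in zip(th[:-1],th[1:]):
        r=np.radians([u,v]); L.append([0,round(.085*(np.sin(r[1])-np.sin(r[0])),4),round(-.085*(np.cos(r[1])-np.cos(r[0])),4)])
    for i in range(0,len(L),5): print(th[i],'->',th[min(i+5,len(L))],L[i:i+5])
def knob(n=1,tag=None):
    from rig import manip
    out=[]
    for _ in range(n):
        im=manip.capture('scene')
        c=im[120:200,262:306].astype(float); m=np.clip(c[:,:,2]-np.maximum(c[:,:,0],c[:,:,1])-35,0,None)
        m[m>30]=30
        ys,xs=np.mgrid[120:200,262:306]; out.append([(m*xs).sum()/m.sum(),(m*ys).sum()/m.sum(),m.sum()/30])
    if tag: cv2.imwrite(f'pics/{tag}.png',im)
    print('knob',np.mean(out,0)); theta()
E
python3 -c "
from h import *
knob()
arc(-34,-4,1.5); arc(-4,44,1)
"
```

```text
knob [283.7751 155.5389  82.2667]
t 11.9 xb -0.0482 yb 0.0000 z 0.1826 th(x) -34.6 Fx_b 0.35 F [ 0.3053  0.2465 -0.2685] M [ 0.0382  0.0144 -0.0106] 0.01771902599523422
-34.0 -> -26.5 [[0, np.float64(0.0019), np.float64(-0.0012)], [0, np.float64(0.0019), np.float64(-0.0012)], [0, np.float64(0.0019), np.float64(-0.0011)], [0, np.float64(0.002), np.float64(-0.0011)], [0, np.float64(0.002), np.float64(-0.001)]]
-26.5 -> -19.0 [[0, np.float64(0.002), np.float64(-0.001)], [0, np.float64(0.002), np.float64(-0.0009)], [0, np.float64(0.0021), np.float64(-0.0009)], [0, np.float64(0.0021), np.float64(-0.0008)], [0, np.float64(0.0021), np.float64(-0.0008)]]
-19.0 -> -11.5 [[0, np.float64(0.0021), np.float64(-0.0007)], [0, np.float64(0.0021), np.float64(-0.0006)], [0, np.float64(0.0021), np.float64(-0.0006)], [0, np.float64(0.0022), np.float64(-0.0005)], [0, np.float64(0.0022), np.float64(-0.0005)]]
-11.5 -> -4.0 [[0, np.float64(0.0022), np.float64(-0.0004)], [0, np.float64(0.0022), np.float64(-0.0004)], [0, np.float64(0.0022), np.float64(-0.0003)], [0, np.float64(0.0022), np.float64(-0.0002)], 
[... 1629 characters left out ...]
64(0.0013), np.float64(0.0007)], [0, np.float64(0.0013), np.float64(0.0008)]]
31.0 -> 36.0 [[0, np.float64(0.0013), np.float64(0.0008)], [0, np.float64(0.0013), np.float64(0.0008)], [0, np.float64(0.0012), np.float64(0.0008)], [0, np.float64(0.0012), np.float64(0.0008)], [0, np.float64(0.0012), np.float64(0.0009)]]
36.0 -> 41.0 [[0, np.float64(0.0012), np.float64(0.0009)], [0, np.float64(0.0012), np.float64(0.0009)], [0, np.float64(0.0012), np.float64(0.0009)], [0, np.float64(0.0011), np.float64(0.0009)], [0, np.float64(0.0011), np.float64(0.001)]]
41.0 -> 44.0 [[0, np.float64(0.0011), np.float64(0.001)], [0, np.float64(0.0011), np.float64(0.001)], [0, np.float64(0.0011), np.float64(0.001)]]
```

>>> {"fn": "arm_command", "kwargs": {
  "linear": [
    [0,0.0019,-0.0012],
    [0,0.0019,-0.0012],
    [0,0.0019,-0.0011],
    [0,0.002,-0.0011],
    [0,0.002,-0.001]
  ],
  "twist": [
    [0,0,0],
    [0,0,0],
    [0,0,0],
    [0,0,0],
    [0,0,0]
  ],
  "grip": [0.018,0.018,0.018,0.018,0.018]
}}

```text
clock: 12.52
tcp_pos: [0.5304, -0.2482, 0.1882]
ee_rot: [-2.003, -2.418, 0.004]
ft_force: [-5.1, -2.1, 4.6]
opening: 0.0181
```

```bash
python3 -c "
from h import *
knob()"
```

```text
knob [284.4861 155.375   81.6   ]
t 12.57 xb -0.0387 yb -0.0001 z 0.1883 th(x) -27.1 Fx_b -3.57 F [-3.5318 -0.5268  4.4751] M [-0.1468  0.8778  0.0261] 0.017930295215002202
```

>>> {"fn": "arm_command", "kwargs": {
  "linear": [
    [0,0.002,-0.001],
    [0,0.002,-0.0009],
    [0,0.0021,-0.0009]
  ],
  "twist": [
    [0,0,0],
    [0,0,0],
    [0,0,0]
  ],
  "grip": [0.018,0.018,0.018]
}}

```text
clock: 12.95
tcp_pos: [0.5372, -0.2467, 0.1908]
ee_rot: [-2.003, -2.419, 0.002]
ft_force: [-3.4, -1.9, 2.9]
opening: 0.0179
```

```bash
python3 -c "
from h import *
knob()"
```

```text
knob [284.4704 155.3621  81.2   ]
t 13.0 xb -0.0318 yb 0.0001 z 0.1910 th(x) -22.0 Fx_b -2.43 F [-2.29   -0.9552  2.1584] M [-0.203   0.5798  0.0466] 0.018090591128238832
```

>>> {"fn": "arm_command", "kwargs": {
  "linear": [
    [0,0,0],
    [0,0.0021,-0.0008],
    [0,0.0021,-0.0008],
    [0,0.0021,-0.0007]
  ],
  "twist": [
    [0,0,0],
    [0,0,0],
    [0,0,0],
    [0,0,0]
  ],
  "grip": [0.024,0.024,0.024,0.024]
}}

```text
clock: 13.5
tcp_pos: [0.5428, -0.2455, 0.193]
ee_rot: [-2.002, -2.418, 0.003]
ft_force: [-2.1, -0.7, 2.2]
opening: 0.024
```

```bash
python3 -c "
from h import *
knob(1,'s8')"
```

```text
knob [284.4969 155.3655  80.9   ]
t 13.55 xb -0.0261 yb 0.0001 z 0.1931 th(x) -17.9 Fx_b -2.45 F [-2.6121  0.616   2.2546] M [-0.0052  0.5453 -0.0292] 0.023983026491483494
```

>>> {"fn": "arm_command", "kwargs": {
  "linear": [
    [0,0.0021,-0.0006],
    [0,0.0021,-0.0006],
    [0,0.0022,-0.0005],
    [0,0.0022,-0.0005]
  ],
  "twist": [
    [0,0,0],
    [0,0,0],
    [0,0,0],
    [0,0,0]
  ],
  "grip": [0.024,0.024,0.024,0.024]
}}

```text
clock: 14.05
tcp_pos: [0.5518, -0.244, 0.1953]
ee_rot: [-2.003, -2.419, 0.002]
ft_force: [-3.0, -0.8, 1.9]
opening: 0.0241
```

```bash
python3 -c "
from h import *
knob(1)"
```

```text
knob [284.5146 155.4493  81.1667]
t 14.1 xb -0.0170 yb -0.0000 z 0.1954 th(x) -11.5 Fx_b -2.73 F [-2.4706 -1.5985  1.2391] M [-0.2157  0.3723  0.0007] 0.023988829295872365
```

>>> {"fn": "arm_command", "kwargs": {
  "linear": [
    [0,0.0022,-0.0004],
    [0,0.0022,-0.0004],
    [0,0.0022,-0.0003],
    [0,0.0022,-0.0002]
  ],
  "twist": [
    [0,0,0],
    [0,0,0],
    [0,0,0],
    [0,0,0]
  ],
  "grip": [0.024,0.024,0.024,0.024]
}}

```text
clock: 14.6
tcp_pos: [0.5604, -0.2423, 0.1966]
ee_rot: [-2.003, -2.419, 0.002]
ft_force: [-1.1, 0.2, 1.4]
opening: 0.0239
```

```bash
python3 -c "
from h import *
knob(1)"
```

```text
knob [284.537  155.5439  82.0667]
t 14.65 xb -0.0083 yb 0.0001 z 0.1966 th(x) -5.6 Fx_b -0.99 F [-0.9116 -0.5301  0.4992] M [-0.1628  0.3752  0.0244] 0.023849734999352536
```

>>> {"fn": "arm_command", "kwargs": {
  "linear": [
    [0,0.0022,-0.0002],
    [0,0.0022,-0.0001],
    [0,0.0022,0],
    [0,0.0022,0]
  ],
  "twist": [
    [0,0,0],
    [0,0,0],
    [0,0,0],
    [0,0,0]
  ],
  "grip": [0.024,0.024,0.024,0.024]
}}

```text
clock: 15.15
tcp_pos: [0.569, -0.2407, 0.1968]
ee_rot: [-2.003, -2.419, 0.002]
ft_force: [-1.1, -0.4, 1.6]
opening: 0.0242
```

```bash
python3 -c "
from h import *
knob(1)"
```

```text
knob [283.7665 158.3993  80.2333]
t 15.2 xb 0.0005 yb 0.0001 z 0.1968 th(x) 0.4 Fx_b -0.79 F [-0.6198 -0.9674 -0.1326] M [-0.1624  0.28    0.0168] 0.024017803951659086
```

The pin dropped: the knob moved from y=155.5 to 158.4 px, about 8 mm. Next I'll feel the play ends gently.

>>> {"fn": "arm_command", "kwargs": {
  "linear": [
    [0,0.0015,0],
    [0,0.0015,0],
    [0,0.0015,0.0001]
  ],
  "twist": [
    [0,0,0],
    [0,0,0],
    [0,0,0]
  ],
  "grip": [0.024,0.024,0.024]
}}

```text
clock: 15.58
tcp_pos: [0.5734, -0.2399, 0.1967]
ee_rot: [-2.003, -2.419, 0.002]
ft_force: [-1.3, 0.5, 1.3]
opening: 0.0239
```

```bash
python3 -c "
from h import *
knob(1)"
```

```text
knob [284.2306 158.1828  80.0667]
t 15.62 xb 0.0048 yb 0.0000 z 0.1967 th(x) 3.3 Fx_b -0.95 F [-0.8649 -0.528   1.1079] M [-0.1062  0.2873  0.0032] 0.024203356513283255
```

>>> {"fn": "arm_command", "kwargs": {
  "linear": [
    [0,0.0015,0],
    [0,0.0015,0.0001]
  ],
  "twist": [
    [0,0,0],
    [0,0,0]
  ],
  "grip": [0.024,0.024]
}}

```text
clock: 15.88
tcp_pos: [0.5763, -0.2393, 0.1966]
ee_rot: [-2.003, -2.419, 0.002]
ft_force: [-1.8, -0.2, 1.3]
opening: 0.0239
```

```bash
python3 -c "
from h import *
knob(1)"
```

```text
knob [283.5863 158.4643  81.1333]
t 15.93 xb 0.0078 yb 0.0000 z 0.1966 th(x) 5.3 Fx_b -0.72 F [-0.6525 -0.4218  0.6377] M [-0.0769  0.2647  0.0584] 0.024035378102824703
```

>>> {"fn": "arm_command", "kwargs": {
  "linear": [
    [0,0.0012,0.0001],
    [0,0.0012,0.0001]
  ],
  "twist": [
    [0,0,0],
    [0,0,0]
  ],
  "grip": [0.024,0.024]
}}

```text
clock: 16.18
tcp_pos: [0.5787, -0.2388, 0.1964]
ee_rot: [-2.003, -2.419, 0.002]
ft_force: [-1.8, -0.4, 1.5]
opening: 0.0239
```

```bash
python3 -c "
from h import *
knob(1)"
```

```text
knob [283.6531 158.3949  80.5333]
t 16.23 xb 0.0101 yb 0.0000 z 0.1964 th(x) 6.9 Fx_b -0.56 F [-0.4715 -0.5277  0.8378] M [-0.1456  0.2404 -0.0015] 0.02438646765069023
```

>>> {"fn": "arm_command", "kwargs": {
  "linear": [
    [0,0.0012,0.0001],
    [0,0.0012,0.0001]
  ],
  "twist": [
    [0,0,0],
    [0,0,0]
  ],
  "grip": [0.024,0.024]
}}

```text
clock: 16.48
tcp_pos: [0.581, -0.2384, 0.1962]
ee_rot: [-2.003, -2.419, 0.002]
ft_force: [-1.6, 0.1, 1.6]
opening: 0.0239
```

```bash
python3 -c "
from h import *
theta()"
```

```text
t 16.48 xb 0.0124 yb 0.0000 z 0.1962 th(x) 8.4 Fx_b -1.59 F [-1.6402  0.1045  1.5953] M [-0.0796  0.2455  0.0271] 0.023942613070458706
```

>>> {"fn": "arm_command", "kwargs": {
  "linear": [
    [0,0.001,0.0001]
  ],
  "twist": [
    [0,0,0]
  ],
  "grip": [0.024]
}}

```text
clock: 16.6
tcp_pos: [0.582, -0.2382, 0.1961]
ee_rot: [-2.003, -2.419, 0.002]
ft_force: [-1.2, -0.3, 0.7]
opening: 0.0241
```

```bash
python3 -c "
from h import *
knob(1)"
```

```text
knob [284.6166 157.86    80.9333]
t 16.65 xb 0.0135 yb 0.0000 z 0.1961 th(x) 9.2 Fx_b -1.90 F [-1.6426 -1.5119  0.6189] M [-0.1158  0.263   0.0182] 0.024174720753455683
```

>>> {"fn": "arm_command", "kwargs": {
  "linear": [
    [0,0.001,0.0001],
    [0,0.001,0.0001]
  ],
  "twist": [
    [0,0,0],
    [0,0,0]
  ],
  "grip": [0.024,0.024]
}}

```text
clock: 16.9
tcp_pos: [0.5839, -0.2378, 0.1959]
ee_rot: [-2.003, -2.419, 0.002]
ft_force: [-1.5, 0.0, 0.5]
opening: 0.0243
```

```bash
python3 -c "
from h import *
knob(1)"
```

```text
knob [284.6995 157.9011  80.8667]
t 16.95 xb 0.0155 yb 0.0000 z 0.1959 th(x) 10.5 Fx_b -2.08 F [-2.1208  0.0315  2.2563] M [-0.1159  0.2937 -0.0107] 0.024290658080132074
```

>>> {"fn": "arm_command", "kwargs": {
  "linear": [
    [0,0.001,0.0002]
  ],
  "twist": [
    [0,0,0]
  ],
  "grip": [0.024]
}}

```text
clock: 17.08
tcp_pos: [0.5848, -0.2377, 0.1957]
ee_rot: [-2.003, -2.419, 0.002]
ft_force: [-1.0, -0.5, 1.5]
opening: 0.0241
```

```bash
python3 -c "
from h import *
knob(1)"
```

```text
knob [284.7557 157.8892  81.2   ]
t 17.12 xb 0.0164 yb -0.0000 z 0.1956 th(x) 11.1 Fx_b -0.69 F [-0.4109 -1.5231  0.7683] M [-0.1226  0.3955 -0.0226] 0.024033363748624494
```

>>> {"fn": "arm_command", "kwargs": {
  "linear": [
    [0,0.001,0.0002]
  ],
  "twist": [
    [0,0,0]
  ],
  "grip": [0.024]
}}

```text
clock: 17.25
tcp_pos: [0.5858, -0.2375, 0.1955]
ee_rot: [-2.003, -2.419, 0.002]
ft_force: [-1.9, -0.9, 1.5]
opening: 0.0239
```

```bash
python3 -c "
from h import *
knob(2)"
```

```text
knob [284.7876 157.8259  80.5167]
t 17.35 xb 0.0173 yb -0.0000 z 0.1954 th(x) 11.8 Fx_b -1.68 F [-1.5439 -0.8575  0.5414] M [-0.0858  0.3468 -0.0024] 0.023982646004565577
```

>>> {"fn": "arm_command", "kwargs": {
  "linear": [
    [0,0.001,0.0002]
  ],
  "twist": [
    [0,0,0]
  ],
  "grip": [0.024]
}}

```text
clock: 17.48
tcp_pos: [0.5867, -0.2373, 0.1953]
ee_rot: [-2.003, -2.419, 0.002]
ft_force: [-2.3, -1.3, 1.6]
opening: 0.0242
```

```bash
python3 -c "
from h import *
knob(1)"
```

```text
knob [284.8163 157.8121  80.7333]
t 17.52 xb 0.0183 yb -0.0000 z 0.1952 th(x) 12.5 Fx_b -2.53 F [-2.5357 -0.2181  2.5605] M [-0.1786  0.4684 -0.0093] 0.023895726913502127
```

>>> {"fn": "arm_command", "kwargs": {
  "linear": [
    [0,0.001,0.0002]
  ],
  "twist": [
    [0,0,0]
  ],
  "grip": [0.024]
}}

```text
clock: 17.65
tcp_pos: [0.5877, -0.2372, 0.1951]
ee_rot: [-2.003, -2.419, 0.003]
ft_force: [-2.9, -0.2, 2.5]
opening: 0.024
```

```bash
python3 -c "
from h import *
knob(1)"
```

```text
knob [284.8617 157.7882  80.7333]
t 17.7 xb 0.0193 yb -0.0000 z 0.1950 th(x) 13.1 Fx_b -3.02 F [-2.7939 -1.4538  2.207 ] M [-0.145   0.5884  0.0093] 0.02412486908304603
```

Resistance is rising on the far side (M_y 0.25→0.59, about 3 N), so that's the end of play. I'll back off and feel the near end.

>>> {"fn": "arm_command", "kwargs": {
  "linear": [
    [0,-0.003,-0.0003],
    [0,-0.003,-0.0003],
    [0,-0.003,-0.0003],
    [0,-0.003,-0.0002],
    [0,-0.003,-0.0001]
  ],
  "twist": [
    [0,0,0],
    [0,0,0],
    [0,0,0],
    [0,0,0],
    [0,0,0]
  ],
  "grip": [0.024,0.024,0.024,0.024,0.024]
}}

```text
clock: 18.32
tcp_pos: [0.5734, -0.2399, 0.1966]
ee_rot: [-2.003, -2.42, 0.001]
ft_force: [1.7, 0.9, 1.2]
opening: 0.0237
```

```bash
python3 -c "
from h import *
knob(1)"
```

```text
knob [284.6011 157.8592  80.9667]
t 18.38 xb 0.0041 yb -0.0001 z 0.1966 th(x) 2.8 Fx_b 0.54 F [ 0.6634 -0.6161  1.9783] M [ 0.0982 -0.2488 -0.0178] 0.023918664266318026
```

>>> {"fn": "arm_command", "kwargs": {
  "linear": [
    [0,-0.0025,0],
    [0,-0.0025,0],
    [0,-0.0025,0.0001],
    [0,-0.0025,0.0001]
  ],
  "twist": [
    [0,0,0],
    [0,0,0],
    [0,0,0],
    [0,0,0]
  ],
  "grip": [0.024,0.024,0.024,0.024]
}}

```text
clock: 18.88
tcp_pos: [0.5631, -0.2418, 0.1961]
ee_rot: [-2.003, -2.419, 0.002]
ft_force: [1.3, 1.3, 1.3]
opening: 0.024
```

```bash
python3 -c "
from h import *
knob(1)"
```

```text
knob [283.7512 158.4473  80.2667]
t 18.93 xb -0.0063 yb -0.0000 z 0.1961 th(x) -4.2 Fx_b 0.85 F [0.8526 0.0806 0.4279] M [ 0.1193 -0.2475 -0.0273] 0.024079224865255038
```

>>> {"fn": "arm_command", "kwargs": {
  "linear": [
    [0,-0.0015,0],
    [0,-0.0015,0],
    [0,-0.0015,0.0001]
  ],
  "twist": [
    [0,0,0],
    [0,0,0],
    [0,0,0]
  ],
  "grip": [0.024,0.024,0.024]
}}

```text
clock: 19.3
tcp_pos: [0.5588, -0.2426, 0.196]
ee_rot: [-2.003, -2.419, 0.002]
ft_force: [1.4, -0.1, 1.3]
opening: 0.0239
```

```bash
python3 -c "
from h import *
knob(1)"
```

```text
knob [283.3294 158.5866  81.3667]
t 19.35 xb -0.0105 yb 0.0000 z 0.1960 th(x) -7.1 Fx_b 0.60 F [0.4251 0.9622 1.1971] M [-0.0009 -0.301   0.0426] 0.02384700334466725
```

>>> {"fn": "arm_command", "kwargs": {
  "linear": [
    [0,-0.0015,0.0001],
    [0,-0.0015,0.0002]
  ],
  "twist": [
    [0,0,0],
    [0,0,0]
  ],
  "grip": [0.024,0.024]
}}

```text
clock: 19.6
tcp_pos: [0.5558, -0.2432, 0.1957]
ee_rot: [-2.003, -2.419, 0.002]
ft_force: [1.8, 0.5, 1.0]
opening: 0.024
```

```bash
python3 -c "
from h import *
knob(1)"
```

```text
knob [282.9937 158.7532  79.7   ]
t 19.65 xb -0.0135 yb 0.0000 z 0.1957 th(x) -9.1 Fx_b 0.24 F [0.128  0.5944 1.4821] M [ 0.117  -0.2761 -0.0669] 0.024140754811003258
```

>>> {"fn": "arm_command", "kwargs": {
  "linear": [
    [0,-0.001,0.0002],
    [0,-0.001,0.0002]
  ],
  "twist": [
    [0,0,0],
    [0,0,0]
  ],
  "grip": [0.024,0.024]
}}

```text
clock: 19.9
tcp_pos: [0.5539, -0.2435, 0.1953]
ee_rot: [-2.003, -2.419, 0.002]
ft_force: [1.6, -0.2, 1.4]
opening: 0.0238
```

```bash
python3 -c "
from h import *
knob(1)"
```

```text
knob [282.9612 158.7345  79.9667]
t 19.95 xb -0.0153 yb 0.0001 z 0.1953 th(x) -10.4 Fx_b 1.55 F [1.474  0.5685 1.7496] M [ 0.1039 -0.3487  0.0143] 0.024048045449130077
```

>>> {"fn": "arm_command", "kwargs": {
  "linear": [
    [0,-0.001,0.0002],
    [0,-0.001,0.0002]
  ],
  "twist": [
    [0,0,0],
    [0,0,0]
  ],
  "grip": [0.024,0.024]
}}

```text
clock: 20.2
tcp_pos: [0.5521, -0.2439, 0.195]
ee_rot: [-2.003, -2.419, 0.002]
ft_force: [1.8, 0.2, 1.2]
opening: 0.0241
```

```bash
python3 -c "
from h import *
knob(1)"
```

```text
knob [282.9    158.7758  79.7   ]
t 20.25 xb -0.0172 yb 0.0000 z 0.1950 th(x) -11.7 Fx_b 2.57 F [2.5848 0.1637 1.6987] M [ 0.1099 -0.455  -0.0475] 0.024037407150737777
```

>>> {"fn": "arm_command", "kwargs": {
  "linear": [
    [0,-0.001,0.0002]
  ],
  "twist": [
    [0,0,0]
  ],
  "grip": [0.024]
}}

```text
clock: 20.38
tcp_pos: [0.5512, -0.2441, 0.1949]
ee_rot: [-2.003, -2.419, 0.002]
ft_force: [1.8, 0.2, 2.2]
opening: 0.0239
```

```bash
python3 -c "
from h import *
knob(1)"
```

```text
knob [282.874  158.7733  80.4333]
t 20.43 xb -0.0181 yb 0.0000 z 0.1948 th(x) -12.3 Fx_b 3.05 F [3.0032 0.5265 2.0922] M [ 0.1498 -0.4747 -0.0638] 0.024337078860332227
```

Play ends are symmetric: equal resistance at xb = +18.4 mm and −18.1 mm, so the in-line point is xb ≈ 0. I'll centre there and close on the bar to set it at the middle.

>>> {"fn": "arm_command", "kwargs": {
  "linear": [
    [0,0.0045,-0.0006],
    [0,0.0045,-0.0006],
    [0,0.0046,-0.0004],
    [0,0.0046,-0.0001],
    [0,0,0]
  ],
  "twist": [
    [0,0,0],
    [0,0,0],
    [0,0,0],
    [0,0,0],
    [0,0,0]
  ],
  "grip": [0.024,0.024,0.024,0.024,0.02]
}}

```text
clock: 21.05
tcp_pos: [0.5692, -0.2406, 0.1963]
ee_rot: [-2.002, -2.419, 0.002]
ft_force: [0.2, -0.5, -0.5]
opening: 0.02
```

```bash
python3 -c "
from h import *
knob(1)"
```

```text
knob [284.2923 158.1565  80.0667]
t 21.1 xb 0.0003 yb 0.0001 z 0.1963 th(x) 0.2 Fx_b -0.51 F [-0.5527  0.1968 -0.0413] M [ 0.0453  0.0147 -0.0094] 0.020114081877736965
```

>>> {"fn": "arm_command", "kwargs": {
  "linear": [
    [0,0,0],
    [0,0,0],
    [0,0,0]
  ],
  "twist": [
    [0,0,0],
    [0,0,0],
    [0,0,0]
  ],
  "grip": [0.016,0.012,0.012]
}}

```text
clock: 21.48
tcp_pos: [0.5687, -0.2407, 0.1964]
ee_rot: [-2.003, -2.419, 0.002]
ft_force: [-1.4, -0.7, 1.1]
opening: 0.0133
```

```bash
python3 -c "
from h import *
knob(1)"
```

```text
knob [283.7655 158.4778  79.7333]
t 21.52 xb -0.0001 yb 0.0000 z 0.1964 th(x) -0.1 Fx_b -1.86 F [-1.9717  0.4109  0.691 ] M [ 0.0565  0.3456 -0.1185] 0.01351062252468928
```

The bar is centred with the knob at its mid position. I'll release it, rise and return to the pin.

>>> {"fn": "arm_command", "kwargs": {
  "linear": [
    [0,0,0],
    [0,0,0],
    [0,0,0],
    [0,0,-0.02],
    [0,0,-0.045]
  ],
  "twist": [
    [0,0,0],
    [0,0,0],
    [0,0,0],
    [0,0,0],
    [0,0,0]
  ],
  "grip": [0.018,0.026,0.032,0.034,0.04]
}}

```text
clock: 22.15
tcp_pos: [0.5681, -0.2405, 0.2603]
ee_rot: [-2.0, -2.416, 0.004]
ft_force: [0.4, 0.1, 0.2]
opening: 0.0403
```

```bash
python3 -c "
from h import *
knob(1,'s9'); go([.5525,-.1527,.31],10.8)
b=cv2.imread('pics/s9.png')[110:220,220:310]
cv2.imwrite('pics/c9.png',cv2.resize(b,None,fx=5,fy=5,interpolation=cv2.INTER_CUBIC))
"
```

```text
knob [283.9356 158.3555  79.2333]
t 22.2 xb 0.0017 yb -0.0006 z 0.2677 th(x) 1.2 Fx_b 1.63 F [ 1.8391 -0.9643  5.1958] M [-0.0501 -0.1964 -0.0475] 0.040373806737142415
t 22.2 [ 0.5707 -0.2409  0.2677] y-yaw 10.76 z [ 0.0041 -0.0021 -1.    ] F [ 1.8391 -0.9643  5.1958] M [-0.0501 -0.1964 -0.0475] 0.040373806737142415
2 rows
[0.045, -0.0006, -0.0213] [0.1, 0.08, -0.02]
[0.045, -0.0006, -0.0212] [0.1, 0.08, -0.02]
```

View pics/c9.png

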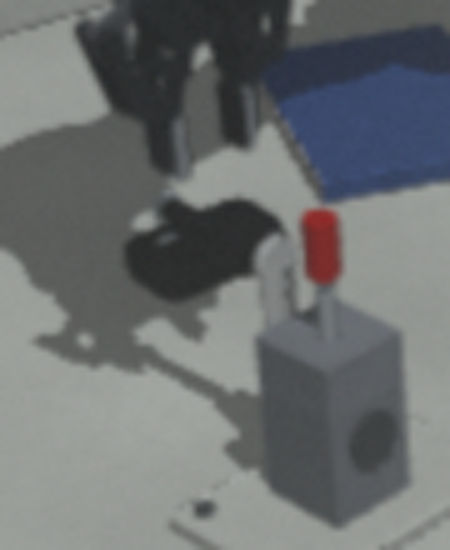

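The arm stands upright behind the housing and the knob is lower on the housing, at scene (284,158). Moving over the pin.

>>> {"fn": "arm_command", "kwargs": {
  "linear": [
    [0,0,-0.035],
    [0.03,0,-0.008],
    [0.04,-0.0006,0],
    [0.02,-0.0006,0],
    [0,0,0]
  ],
  "twist": [
    [0,0,0],
    [0,0,0],
    [0,0,0],
    [0,0,0],
    [0,0,0]
  ],
  "grip": [0.045,0.05,0.05,0.05,0.05]
}}

```text
clock: 22.82
tcp_pos: [0.5511, -0.1514, 0.3046]
ee_rot: [-2.0, -2.422, 0.002]
ft_force: [-0.9, -0.5, -0.3]
opening: 0.0499
```

```bash
python3 -c "
from h import *
knob(1);go([.5525,-.1527,.228],10.8)
"
```

```text
knob [283.8963 158.2708  77.8   ]
t 22.88 xb -0.0009 yb 0.0895 z 0.3045 th(x) -0.6 Fx_b 0.43 F [ 0.4631 -0.1229  0.636 ] M [-0.0708 -0.0202  0.0074] 0.049919703843388924
t 22.88 [ 0.5512 -0.153   0.3045] y-yaw 10.78 z [-0.0015 -0.0011 -1.    ] F [ 0.4631 -0.1229  0.636 ] M [-0.0708 -0.0202  0.0074] 0.049919703843388924
2 rows
[0.0, 0.0007, 0.0382] [-0.05, 0.02, -0.01]
[0.0, 0.0007, 0.0382] [-0.05, 0.02, -0.01]
```

>>> {"fn": "arm_command", "kwargs": {
  "linear": [
    [0,0.0013,0.03],
    [0,0,0.03],
    [0,0,0.0165],
    [0,0,0]
  ],
  "twist": [
    [0,0,0],
    [0,0,0],
    [0,0,0],
    [0,0,0]
  ],
  "grip": [0.05,0.05,0.05,0.05]
}}

```text
clock: 23.38
tcp_pos: [0.5519, -0.1532, 0.2269]
ee_rot: [-2.003, -2.417, 0.004]
ft_force: [-0.8, 0.3, 0.2]
opening: 0.0501
```

```bash
python3 -c "
from h import *
knob(1);go([.5525,-.1527,.228],10.8)
"
```

```text
knob [283.9039 158.3501  80.8333]
t 23.43 xb 0.0003 yb 0.0893 z 0.2279 th(x) 0.2 Fx_b 0.71 F [0.5052 1.1527 0.1702] M [ 0.0625  0.0122 -0.0314] 0.049884660156863034
t 23.43 [ 0.5524 -0.153   0.2279] y-yaw 10.71 z [-0.0021 -0.0004 -1.    ] F [0.5052 1.1527 0.1702] M [ 0.0625  0.0122 -0.0314] 0.049884660156863034
1 rows
[0.0002, 0.0001, -0.0001] [-0.12, -0.0, -0.09]
```

>>> {"fn": "arm_command", "kwargs": {
  "linear": [
    [0,0,0],
    [0,0,0],
    [0,0,0],
    [0,0,0]
  ],
  "twist": [
    [0,0,0],
    [0,0,0],
    [0,0,0],
    [0,0,0]
  ],
  "grip": [0.03,0.022,0.012,0.012],
  "newtons": 40
}}

```text
clock: 23.92
tcp_pos: [0.5526, -0.1523, 0.2287]
ee_rot: [2.003, 2.42, -0.001]
ft_force: [-0.6, 0.2, 6.0]
opening: 0.0188
```

```bash
python3 -c "
from h import *
go(None,0);knob(1)
"
```

```text
t 23.93 [ 0.5526 -0.1523  0.2287] y-yaw 10.76 z [-0.0003 -0.0007 -1.    ] F [-0.6008  0.2327  6.0011] M [-0.0494  0.1767 -0.0305] 0.018816716650040977
knob [285.4119 158.1924  42.9667]
t 23.98 xb 0.0006 yb 0.0899 z 0.2287 th(x) 0.4 Fx_b -0.69 F [-0.5742 -0.6519  6.0553] M [-0.0509  0.193  -0.0018] 0.019014893759333698
```

>>> {"fn": "arm_command", "kwargs": {
  "linear": [
    [0,0,0.002],
    [0,0,0.002],
    [0,0,0.001]
  ],
  "twist": [
    [0,0,0],
    [0,0,0],
    [0,0,0]
  ],
  "grip": [0.012,0.012,0.012]
}}

```text
clock: 24.35
tcp_pos: [0.5527, -0.1523, 0.2237]
ee_rot: [2.003, 2.42, -0.001]
ft_force: [-0.8, -0.0, 6.7]
opening: 0.0189
```

```bash
python3 -c "
from h import *
go(None,0);knob(1)
"
```

```text
t 24.35 [ 0.5527 -0.1523  0.2237] y-yaw 10.76 z [-0.0002 -0.0007 -1.    ] F [-0.7791 -0.0131  6.6648] M [-0.0573  0.1393  0.0188] 0.01887393053680745
knob [285.6146 159.7876  41.4333]
t 24.4 xb 0.0006 yb 0.0899 z 0.2236 th(x) 0.4 Fx_b -0.20 F [-0.2554  0.2901  5.8023] M [-0.0307  0.0383 -0.0348] 0.018775786881386633
```

The pin is going down smoothly at about 6 N. Continuing.

>>> {"fn": "arm_command", "kwargs": {
  "linear": [
    [0,0,0.0025],
    [0,0,0.0025],
    [0,0,0.0025],
    [0,0,0.0025]
  ],
  "twist": [
    [0,0,0],
    [0,0,0],
    [0,0,0],
    [0,0,0]
  ],
  "grip": [0.012,0.012,0.012,0.012]
}}

```text
clock: 24.9
tcp_pos: [0.5527, -0.1523, 0.2137]
ee_rot: [2.003, 2.42, -0.001]
ft_force: [-1.1, -0.2, 7.2]
opening: 0.019
```

```bash
python3 -c "
from h import *
go(None,0);knob(1)
"
```

```text
t 24.9 [ 0.5527 -0.1523  0.2137] y-yaw 10.76 z [-0.0001 -0.0008 -1.    ] F [-1.1478 -0.1815  7.1786] M [0.0302 0.1193 0.0007] 0.018954930167070564
knob [285.7188 163.0719  42.2   ]
t 24.95 xb 0.0006 yb 0.0899 z 0.2134 th(x) 0.4 Fx_b 0.19 F [0.1697 0.1286 5.5843] M [ 0.0129 -0.0348 -0.0072] 0.019185141182918378
```

>>> {"fn": "arm_command", "kwargs": {
  "linear": [
    [0,0,0.0025],
    [0,0,0.0025],
    [0,0,0.0025],
    [0,0,0.0025]
  ],
  "twist": [
    [0,0,0],
    [0,0,0],
    [0,0,0],
    [0,0,0]
  ],
  "grip": [0.012,0.012,0.012,0.012]
}}

```text
clock: 25.45
tcp_pos: [0.5527, -0.1523, 0.2037]
ee_rot: [2.003, 2.42, -0.001]
ft_force: [-1.3, 0.1, 6.5]
opening: 0.0189
```

```bash
python3 -c "
from h import *
go(None,0);knob(1)
"
```

```text
t 25.45 [ 0.5527 -0.1523  0.2037] y-yaw 10.76 z [-0.0001 -0.0008 -1.    ] F [-1.3084  0.1365  6.4869] M [-0.0097  0.1357  0.0109] 0.018916333991546016
knob [285.9947 166.5492  43.7   ]
t 25.5 xb 0.0006 yb 0.0899 z 0.2034 th(x) 0.4 Fx_b 0.26 F [ 0.2877 -0.1047  5.5629] M [-0.0023 -0.0832  0.0396] 0.01858726686371984
```

>>> {"fn": "arm_command", "kwargs": {
  "linear": [
    [0,0,0.0025],
    [0,0,0.0025],
    [0,0,0.0025],
    [0,0,0.001]
  ],
  "twist": [
    [0,0,0],
    [0,0,0],
    [0,0,0],
    [0,0,0]
  ],
  "grip": [0.012,0.012,0.012,0.012]
}}

```text
clock: 26.0
tcp_pos: [0.5527, -0.1523, 0.1951]
ee_rot: [2.003, 2.42, -0.001]
ft_force: [-0.2, -1.2, 5.6]
opening: 0.0188
```

```bash
python3 -c "
from h import *
go(None,0);knob(1)
"
```

```text
t 26.0 [ 0.5527 -0.1523  0.1951] y-yaw 10.76 z [-0.0001 -0.0007 -1.    ] F [-0.1561 -1.1955  5.6424] M [ 0.0304  0.0598 -0.0264] 0.018780569591713977
knob [286.2454 169.3187  41.8333]
t 26.05 xb 0.0007 yb 0.0899 z 0.1950 th(x) 0.5 Fx_b 0.02 F [-0.0587  0.3963  5.4853] M [-0.0099 -0.0034 -0.0757] 0.018604796689919614
```

>>> {"fn": "arm_command", "kwargs": {
  "linear": [
    [0,0,0.001],
    [0,0,0.001]
  ],
  "twist": [
    [0,0,0],
    [0,0,0]
  ],
  "grip": [0.012,0.012]
}}

```text
clock: 26.3
tcp_pos: [0.5527, -0.1523, 0.1932]
ee_rot: [2.003, 2.42, -0.001]
ft_force: [-0.5, -0.9, 5.4]
opening: 0.0188
```

```bash
python3 -c "
from h import *
go(None,0);knob(1)
"
```

```text
t 26.3 [ 0.5527 -0.1523  0.1932] y-yaw 10.76 z [-0.0001 -0.0008 -1.    ] F [-0.4974 -0.9363  5.3684] M [0.0029 0.0813 0.0243] 0.018797108523564778
knob [286.2445 169.7925  40.6333]
t 26.35 xb 0.0007 yb 0.0899 z 0.1931 th(x) 0.5 Fx_b 1.02 F [0.9614 0.3909 5.6902] M [0.0344 0.0174 0.0382] 0.018573584157014912
```

>>> {"fn": "arm_command", "kwargs": {
  "linear": [
    [0,0,0.001],
    [0,0,0]
  ],
  "twist": [
    [0,0,0],
    [0,0,0]
  ],
  "grip": [0.012,0.012]
}}

```text
clock: 26.6
tcp_pos: [0.5527, -0.1523, 0.1929]
ee_rot: [2.003, 2.419, -0.001]
ft_force: [-2.8, -0.3, 13.6]
opening: 0.0189
```

```bash
python3 -c "
from h import *
go(None,0);knob(1,'s10')
b=cv2.imread('pics/s10.png')[130:220,240:330]
cv2.imwrite('pics/c10.png',cv2.resize(b,None,fx=6,fy=6,interpolation=cv2.INTER_CUBIC))
"
```

```text
t 26.6 [ 0.5527 -0.1523  0.1929] y-yaw 10.75 z [ 0.0003 -0.0011 -1.    ] F [-2.8488 -0.3184 13.6377] M [0.0061 0.6994 0.0274] 0.018885696024013434
knob [286.2903 169.7948  40.7667]
t 26.65 xb 0.0007 yb 0.0899 z 0.1929 th(x) 0.5 Fx_b -2.12 F [-2.3255  0.875  13.165 ] M [0.08   0.6446 0.0219] 0.01888896333558705
```

View pics/c10.png

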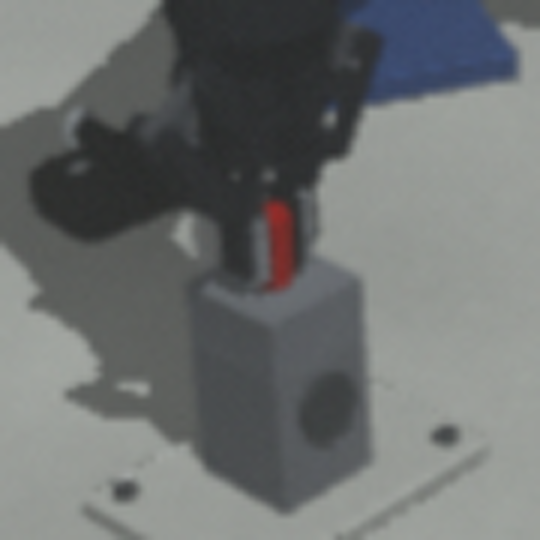

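The force jumped from 5.5 to 13.6 N with no further travel, after 35.8 mm. The knob sits on the housing at scene (286,170). Releasing and checking from above.

>>> {"fn": "arm_command", "kwargs": {
  "linear": [
    [0,0,0],
    [0,0,0],
    [0,0,0],
    [0,0,-0.03],
    [0,0,-0.05]
  ],
  "twist": [
    [0,0,0],
    [0,0,0],
    [0,0,0],
    [0,0,0],
    [0,0,0]
  ],
  "grip": [0.026,0.04,0.045,0.045,0.045]
}}

```text
clock: 27.28
tcp_pos: [0.5515, -0.1521, 0.2707]
ee_rot: [-2.0, -2.416, 0.005]
ft_force: [0.7, -0.7, -0.1]
opening: 0.0449
```

>>> {"fn": "arm_command", "kwargs": {
  "linear": [
    [0,0,-0.04],
    [-0.04,-0.02,-0.01],
    [-0.05,-0.03,0],
    [-0.05,-0.03,0],
    [0,0,0]
  ],
  "twist": [
    [0,0,0],
    [0,0,0],
    [0,0,0],
    [0,0,0],
    [0,0,0]
  ],
  "grip": [0.045,0.045,0.045,0.045,0.045]
}}

```text
clock: 27.9
tcp_pos: [0.4971, -0.3102, 0.321]
ee_rot: [-2.013, -2.41, 0.007]
ft_force: [-0.1, 1.3, 0.7]
opening: 0.0449
```

```bash
python3 -c "
from h import *
go(None,0);knob(1,'s11')
from rig import manip
t=manip.capture('top');cv2.imwrite('pics/t11.png',t)
b=cv2.imread('pics/s11.png')[130:310,240:400]
cv2.imwrite('pics/c11.png',np.hstack([cv2.resize(b,(400,450),interpolation=cv2.INTER_CUBIC),cv2.resize(t[150:270,330:436],(397,450),interpolation=cv2.INTER_CUBIC)]))
print('home: top',proj('scene',[[.552,-.1523,z] for z in(.15,.132,.114)]),proj('top',[.552,-.1523,.15]))
for n,th in(('scene','mug'),('scene','mouse'),('scene','short_pin'),('top','mug'),('top','mouse'),('top','short_pin')): print(n,th,[(d['xy'],d['score']) for d in manip.recognise(n,th)[:1]])
"
```

```text
t 27.9 [ 0.4971 -0.3102  0.321 ] y-yaw 10.26 z [-0.0038 -0.0024 -1.    ] F [-0.0643  1.3356  0.7343] M [ 0.0465 -0.033  -0.0135] 0.04492352454669839
knob [284.7374 170.1944  74.7667]
t 27.95 xb -0.0814 yb -0.0520 z 0.3211 th(x) -73.4 Fx_b -0.35 F [-0.4552  0.5311 -0.6998] M [ 0.0196 -0.044  -0.0133] 0.04485144879641752
home: top [[284.1687 164.6296]
 [284.6167 170.462 ]
 [285.0582 176.2092]] [[380.284  193.7131]]
scene mug [([474.0, 309.3], 0.62)]
scene mouse [([255.8, 160.0], 0.7)]
scene short_pin [([363.9, 268.7], 0.68)]
top mug [([145.5, 238.8], 0.6)]
top mouse [([474.9, 238.4], 0.95)]
top short_pin []
```

View pics/c11.png

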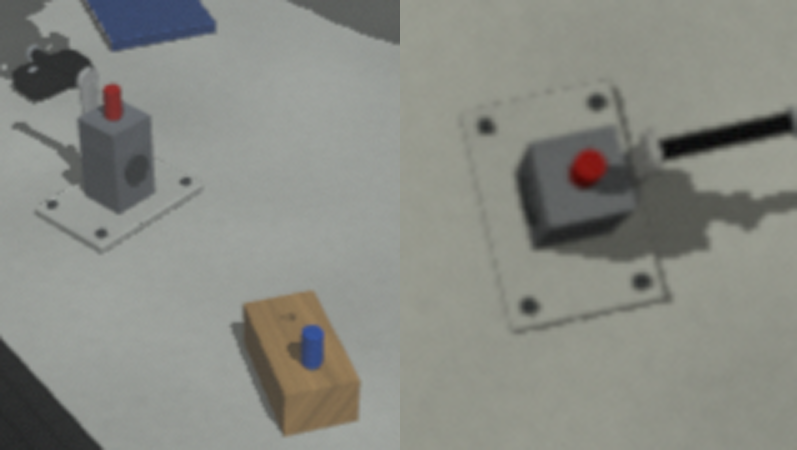

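Knob seated on the housing at scene (284.7,170.2), against 170.5 predicted for fully home. The bar stands upright. Blue pin, mug and mouse are where they were, and the robot is clear. Handing in.

```bash
python3 -c "
from rig import manip
print(manip.close_job())"
```

```text
the job is handed in; nothing more can be done
None
```

The tilt arm is locked: the red-knobbed pin is fully home with its knob on the housing, and the job was handed in at about 28.3 s of the 69 s.

- **Pin and arm:** I set the red pin in the guide hole. Then I swung the arm away from the robot with a loose cage of the fingers until the pin dropped about 8 mm and caught. That showed as a 2.9 px fall of the knob in the scene picture.
- **Finding the middle:** I felt both ends of the play with no more than about 3 N at the bar. The ends came out symmetric to about 0.3 mm, so I left the bar in the middle.
- **Pushing home:** The pin went down 35.8 mm at 5.5–7 N, a little under the 8–12 N expected. The force then jumped to 13.6 N as the knob met the housing.

**Last checks:**
- The knob's centre shows at row 170.2, against 170.5 predicted for fully home.
- In the pictures the pin is seated, the bar is upright and the gripper is clear.
- The scene camera's networks put the mug, mouse and blue pin within 4 px of where they started.
- Two checks disagreed. The top camera's network did not find the blue pin, but it shows in its block in the scene picture. Its mouse position also moved about 9 px, which I put down to detector scatter because the scene view shows no such change; the gripper never went near the mouse.

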